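Mount a board carrier on the tilted board holder and lock its clamp

TASK

Lay the long circuit-board carrier, components up, on the two rails of the tilted board holder, centred side to side, and slide it down the slope with its lower long edge under both lips until it sits home against the ledge; press it lightly home before you let go, without forcing it. Then turn the holder's winged clamp knob clockwise until it clicks over and its finger holds down the carrier's upper edge. Leave everything else on the bench where it is.

Things in the scene. Friction and masses are not known exactly. Their poses are not given: they have to be found in the camera images.
- carrier: Board carrier: flat dark-grey block with a green circuit board on top; 62 mm along its x, 150 along y, 12 thick, about 0.22 kg (varies). Grip it across the 62 mm near mid-length. Components, up to 29 mm above the underside, only within 35 mm of mid-length. Origin: centre of the underside; z out of the component side. Lies flat on the bench mat (2 mm thick). May be mounted either way round.
- holder: Grey base of the board holder, 220 x 190 mm, fixed to the bench; origin under its middle, x away from the robot, z up. Its cheeks stand at y = -78 and +78 mm, below the plane of the rails.
- deck: Tilted frame of the holder: two slick rails 12 mm wide and thick, centre lines at y = -50 and +50 mm, from x = -22 to 173, open between; cross bars only below both ends. Origin: plane of the rails' upper faces, middle, low end, about 80 mm over the bench. x: up the slope, away from the robot; y level; z square to the slope. Locked at 23 to 39 degrees from level, so a tool square to it leans as much.
- ledge_track: Scale strips on the rails' sides (origin and axes as the deck's); on them is locked the ledge: two stop blocks 24 mm wide at y = -50 and +50, open between, faces anywhere from x = 20 to 40 mm (not reported: feel or look). Over each a lip reaches 7 mm up the slope, underside 15 mm above the rails, top 21. Lay the carrier on clear of lips (lower edge near x = 54), slide it down to the stops, press 5 to 15 N.
- clamp_grip (a point): Point to grip on the winged black knob of the hold-down clamp, on its axis, 43 mm above the rails' upper faces; axis square to the slope at x = 142, y = -50 mm of the deck (its foot, 12 mm radius, on the rail). Wing: bar 44 long, 12 thick, from 16 mm below to 12 above this point. x: along wing and clamp finger; z: along the axis, upwards. The finger reaches 72 mm from the axis, 15 to 20 mm above the rails.
- clamp (a joint): Turn of the clamp knob, rad, clockwise looking down on the slope. Starts open, 0 to 0.2, finger pointing right, clear of the carrier. A sprung detent resists with up to 0.25 N m; crest at 1.0, short of it the knob springs back; past it it snaps on towards the stop at 1.5, where the finger points down the slope over the carrier's upper edge, 3 mm above its top.
- test_board: bystander: bare green circuit board 90 x 74 mm lying flat. Not to be moved
- spool: bystander: metal solder-wire spool, diameter 62, height 40 mm, standing upright. Not to be moved
- flux_bottle: bystander: amber bottle with black cap, diameter 42, height 95 mm. Not to be moved
- screwdriver: bystander: screwdriver, 170 mm, lying. Not to be moved
- brush: bystander: small brush, 170 mm, lying. Not to be moved
- squeegee: bystander: aluminium print squeegee, 160 mm long, 18 mm thick, 40 mm high, resting on its back. Not to be moved

How it is judged:
On the way, in this order (a step that is already met when the one before it is completed fails the run):
1. the carrier is flat on the rails, under the lips and pressed home against the ledge (over 3 N) while still gripped, the clamp still open (x of carrier in the frame of deck between 0.049 and 0.073 m and y of carrier in the frame of deck between -0.012 and 0.012 m and z of carrier in the frame of deck between -0.002 and 0.002 m and angle between the z axis of carrier and the z axis of deck, either way round below 0.04 rad and angle between the y axis of carrier and the y axis of deck, either way round below 0.04 rad and contact force between carrier and ledge_track above 3 N and contact force between the fingers and carrier above 1 N and value of joint clamp below 0.8 rad), for 0.2 s.
2. the clamp knob has clicked over its detent (value of joint clamp above 1.3 rad), for 0.1 s.
At the end, for the whole second after the job is handed in: Carrier component side up, flat on both rails (2 mm, 0.04 rad), square to the slope (0.04 rad), within 12 mm of centre, under both lips and resting against the ledge (over 0.05 N), released and still; clamp knob past 1.3 rad (x of carrier in the frame of deck between 0.049 and 0.073 m and y of carrier in the frame of deck between -0.012 and 0.012 m and z of carrier in the frame of deck between -0.002 and 0.002 m and angle between the z axis of carrier and the z axis of deck, either way round below 0.04 rad and angle between the y axis of carrier and the y axis of deck, either way round below 0.04 rad and value of joint clamp above 1.3 rad and linear speed of carrier below 0.01 m/s and angular speed of carrier below 0.1 rad/s and contact force between the fingers and carrier below 0.1 N and contact force between carrier and ledge_track above 0.05 N); the robot touches nothing.
It fails at once if the carrier is forced against the ledge: over 35 N (contact force between carrier and ledge_track above 35 N).
It fails at once if a bystander is moved more than 25 mm (distance of any of test_board, spool, flux_bottle, screwdriver, brush, squeegee from where it was at the start of the episode above 0.025 m).
It also fails if it takes over 58 s, if anything falls off the work surface, if the arm or the gripper's body presses on something with over 40 N, if the wrist force passes 120 N, or if a joint passes its speed limit or range.

ROBOT

A 6-joint arm with a two-finger parallel gripper is mounted at the origin on the work surface. World frame = base frame: x ahead of the robot, y to its left, z up, the work surface at z = 0. Lengths are in m, angles in rad, forces in N, time in s.
With the tool pointing down it reaches from about 0.3 to 0.775 m from the base axis. Payload 14.6 kg.
Tool frame: the origin (TCP) lies between the finger pads; the fingertips stand 22 mm ahead of it and the grasp point (between the pads) lies 3 mm ahead of it (ctrl.tip_reach is the distance from the TCP to the fingertips, in m); z points along the fingers, y is the direction in which the jaws open and shut (so a half turn about z gives the same grasp; the last joint's range is limited). The gripper opens to 94 mm and grips with 3 to 60 N. Pads are 16 mm wide; open, the fingers measure 119 mm over their backs; the gripper's body (75 mm by 177 mm) begins 78 mm behind the grasp point.
Start: joints at [-0.067, 0.3, 1.521, -0, 1.321, -0.067], TCP at [0.55, -0, 0.227] pointing down, gripper open.
Joint ranges: [-3.03, 3.03], [-0.79, 2.21], [0.23, 2.52], [-1.04, 4.18], [0, 3.07], [-2.55, 2.55]. Speed limits (rad/s): [2.22, 2.22, 2.57, 3.14, 3.14, 3.14].

INTERFACE

Orientations are given as [roll, pitch, yaw] about the fixed x, y, z axes, in that order (R = Rz(yaw) Ry(pitch) Rx(roll)).
In Python, from station import ctrl gives the robot as it stands. The module is installed in compiled form; this text tells all that it offers.
- The arm moves only by the shell command python3 -m creep 'ROWS' [OPENING] [FORCE]. ROWS is a JSON object of lists of equal length, an entry for each row: "xyz": the shift along the tool's x, y, z in mm, a list of three; "spin": the turn about the tool's z in rad. In form: {"xyz": [[tx, ty, tz], ...], "spin": [spin, ...]}. A call has 1 to 5 rows; each row shifts and turns the commanded pose from where the row before left it, along the tool's axes as they then stand; what a row does not reach is not made up. A row lasts 1/8 s, in which the tool goes at most 62.5 mm and 10.7 degrees, less where a joint would pass 70% of its speed; a pose out of reach is approached as far as the arm can. A call with a gripper value outside its range is refused whole. OPENING is the finger opening in mm, from 0 to 94, set as the call begins (- or left out, the last holds). The fingers move at their own pace and stop on an object; FORCE is the grip in N (left out, the last holds). Time passes only in rows, so rows that do not move let the fingers close. It gives the time, the measured TCP pose, the force and the opening at its end, in the units of the state.
- ctrl.get_obs(): the state, without advancing time (a new reading comes with each control period).
- ctrl.camera(name): name is "scene" or "side" or "wrist"; returns the picture (384x512x3 uint8, red, green, blue); there is no depth.
- ctrl.camera_model(name): a dict with "fx", "fy", "cx", "cy" (pixels), "R" (3x3) and "t" (3): a world point X has camera coordinates R X + t. Camera axes: x right, y down, z forward; pixel columns grow to the right and rows downward; lengths in m; the calibration is good to about 2 mm. A picture is of the moment at which its call begins: read the wrist's pose just before it. camera_model takes no time and is no camera call; for the wrist camera it gives the pose at the moment of the call.
- ctrl.hand_in(): hands the job in, once; it reports no verdict.
The state is a dict: "time_s": time; "qpos": joint angles; "joint_vel": joint speeds; "tau": joint torques, N m; "ee_pos": TCP position; "eef_rot": TCP orientation; "force": force on the tool from outside, world axes, zero at the start; "moment": the same for the moment, N m; "grip_width": finger opening in m.
Only numpy, scipy, OpenCV 4.12 (cv2) and the standard library are available. Lean on these libraries where they do the work, as an engineer would, in place of code of your own. Each camera call takes 0.05 s, during which the arm holds its last target.

## Working session

There is one attempt and no reset: what is moved stays moved. The work goes in short steps, Python scripts to look and compute and a shell command to move; the robot and the scene stay as the last step left them, time stands still between calls to the robot, and variables do not carry over. Pictures are saved under pics/ and viewed, and the job is handed in when it is done.

```bash
mkdir -p pics; ls
python3 - <<'E'
from station import ctrl
import cv2,numpy as np
o=ctrl.get_obs();print(o)
for n in ["scene","side","wrist"]:
    m=ctrl.camera_model(n);print(n,m)
    im=ctrl.camera(n);cv2.imwrite(f"pics/{n}0.png",im[:,:,::-1])
E
```

```text
pics
{'time_s': 0.0, 'qpos': array([-6.66192984e-02,  3.00471352e-01,  1.52161221e+00,  1.61721558e-05,
        1.32074388e+00, -6.66306198e-02]), 'joint_vel': array([-4.63638219e-05,  1.35529243e-03,  1.72880987e-04, -5.60327899e-04,
        1.09251668e-03,  1.45980806e-03]), 'tau': array([-1.53750298e-03, -5.31805658e+01, -3.52735734e+01,  7.07558286e-02,
        2.43994006e-02, -4.79655944e-05]), 'ee_pos': array([5.49739246e-01, 7.75399721e-06, 2.26873023e-01]), 'eef_rot': array([-3.14036165e+00, -9.78432848e-05,  1.57080358e+00]), 'force': array([ 0.23445256, -0.45757693,  0.23787662]), 'moment': array([-0.00516576,  0.00718331,  0.0582206 ]), 'grip_width': 0.09383767388162387}
scene {'fx': 387.26487066564925, 'fy': 387.26487066564925, 'cx': 253.3325827680089, 'cy': 189.12715200661785, 'R': array([[-0.89202088,  0.45194959,  0.0063501 ],
       [ 0.33444909,  0.66942819, -0.66333228],
       [-0.30404369, -0.58958246, -0.74829805]]), 't': array([ 0.42210528, -0.12179172,  1.50681025])}
side {'fx': 495.7588139241051, 'fy': 495.7588139241051, 'cx': 254.83848119602663, 'cy': 190.6609242434287, 'R': array([[ 0.78375714, -0.62102209,  0.00750382],
       [-0.33836523, -0.437101  , -0.83333768],
       [ 0.52080104,  0.65059533, -0.55271331]]), 't': array([-0.34860651,  0.30522495,  1.26785896])}
wrist {'fx': 312.361187125901, 'fy': 312.361187125901, 'cx': 254.18333436017767, 'cy': 194.4083703468411, 'R': array([[ 9.99998963e-01, -1.20445618e-03, -7.90078697e-04],
       [-9.22152901e-04, -9.56652728e-01,  2.91229649e-01],
       [-1.10660429e-03, -2.91228618e-01, -9.56652846e-01]]), 't': array([-0.55064362, -0.03020956,  0.39381747])}
```

View pics/scene0.png

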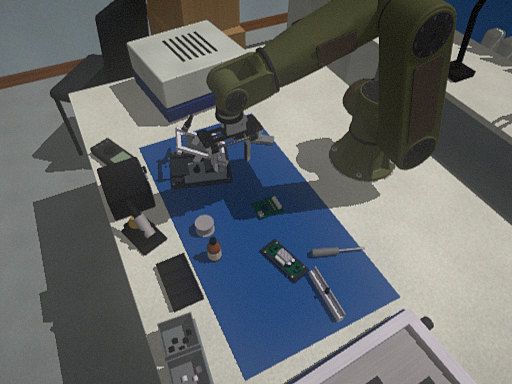

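View pics/side0.png

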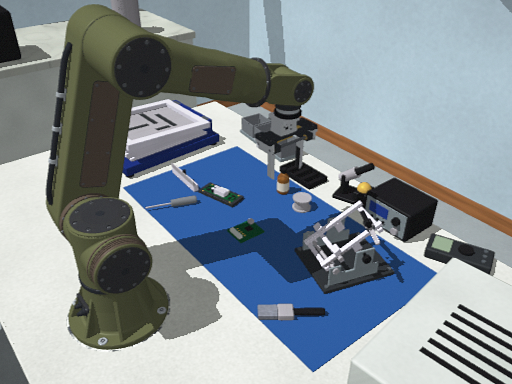

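View pics/wrist0.png

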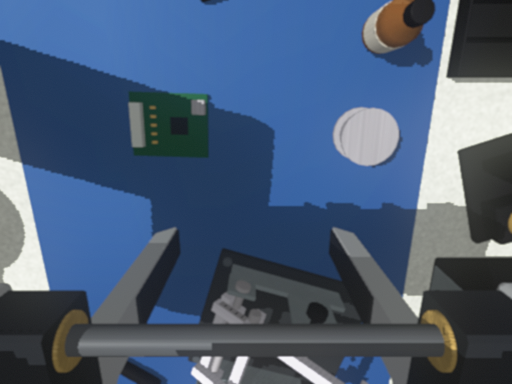

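```bash
cat > h.py <<'E'
import cv2,numpy as np
from station import ctrl
from scipy.spatial.transform import Rotation as Ro
from scipy.optimize import least_squares
def R_rpy(r): return Ro.from_euler('xyz',r).as_matrix()
def ray(m,p):
    d=np.array([(p[0]-m['cx'])/m['fx'],(p[1]-m['cy'])/m['fy'],1.]); R=np.array(m['R']);
    return -R.T@m['t'], R.T@d
def onz(m,p,z):
    c,d=ray(m,p); return c+d*(z-c[2])/d[2]
def proj(m,X):
    c=np.atleast_2d(X)@np.array(m['R']).T+m['t']; return np.c_[c[:,0]/c[:,2]*m['fx']+m['cx'],c[:,1]/c[:,2]*m['fy']+m['cy']]
def crop(src,dst,x0,y0,x1,y1,k):
    im=cv2.imread(src)[y0:y1,x0:x1]; im=cv2.resize(im,None,fx=k,fy=k,interpolation=cv2.INTER_CUBIC)
    s=10 
    for x in range((x0//s+1)*s,x1,s): 
        cv2.line(im,((x-x0)*k,0),((x-x0)*k,6),(0,255,255),1)
        if x%20==0: cv2.putText(im,str(x),((x-x0)*k+2,14),0,.4,(0,255,255),1)
    for y in range((y0//s+1)*s,y1,s): 
        cv2.line(im,(0,(y-y0)*k),(6,(y-y0)*k),(0,255,255),1)
        if y%20==0: cv2.putText(im,str(y),(8,(y-y0)*k+4),0,.4,(0,255,255),1)
    cv2.imwrite(dst,im)
E
python3 - <<'E'
from h import *
crop('pics/side0.png','pics/sc1.png',190,170,260,220,11)
crop('pics/scene0.png','pics/sc2.png',250,225,320,290,9)
crop('pics/side0.png','pics/sc3.png',280,190,410,300,5)
E
```

```text
(no output)
```

View pics/sc1.png

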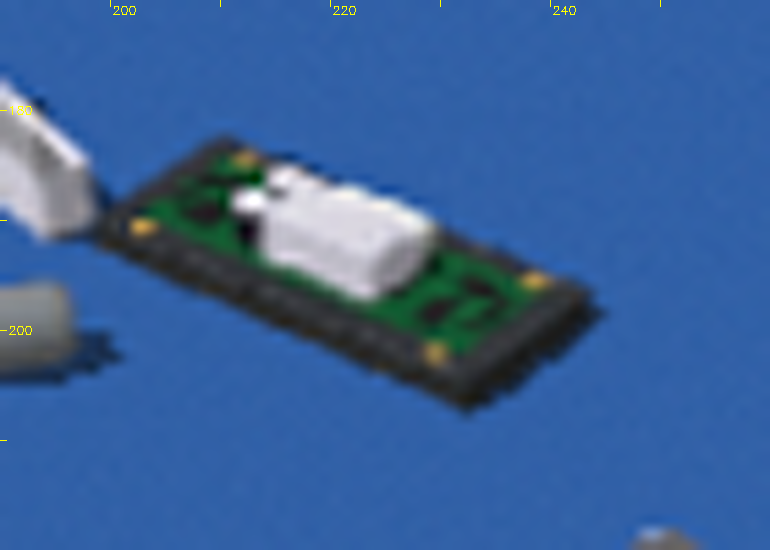

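View pics/sc2.png

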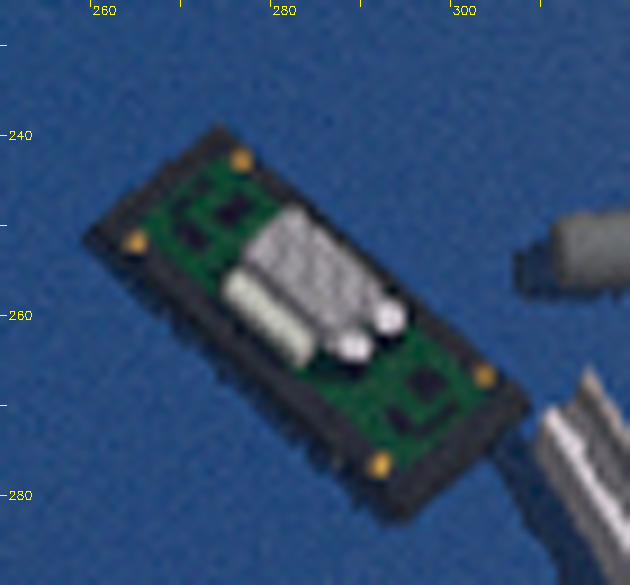

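View pics/sc3.png

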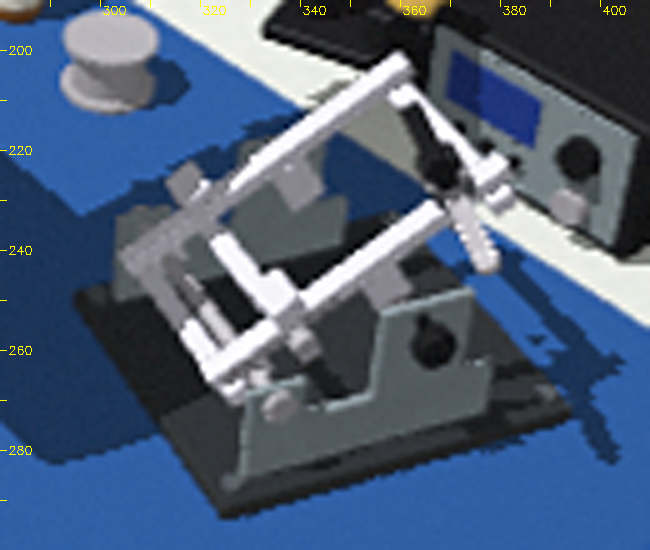

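Run:
```python
from h import *
for n,o,k,P in [('scene',(250,225),9,[(241,160),(136,242),(485,376),(380,465)]),('side',(190,170),11,[(243,158),(143,227),(533,280),(435,352)])]:
    m=ctrl.camera_model(n)
    X=np.array([onz(m,(o[0]+p[0]/k-.0,o[1]+p[1]/k),.014) for p in P])
    print(n,X.round(4).tolist(),X.mean(0).round(4))
    for a,b in ((0,2),(1,3),(0,1),(2,3)):
        d=X[b]-X[a];print(np.hypot(*d[:2]).round(4),np.degrees(np.arctan2(d[1],d[0])).round(2))
```

```text
scene [[0.4931, 0.2033, 0.014], [0.5419, 0.2165, 0.014], [0.4619, 0.3155, 0.014], [0.5104, 0.3283, 0.014]] [0.5018 0.2659 0.014 ]
0.1164 105.52
0.1161 105.74
0.0506 15.11
0.0502 14.82
side [[0.5117, 0.326, 0.014], [0.4645, 0.3122, 0.014], [0.5432, 0.2139, 0.014], [0.4965, 0.2009, 0.014]] [0.504  0.2633 0.014 ]
0.1165 -74.3
0.1158 -73.97
0.0491 -163.66
0.0485 -164.5
```

```bash
python3 - <<'E'
from h import *
m=ctrl.camera_model('side')
for p in [(294.8,250),(326,293),(394,272)]: print(onz(m,p,.008).round(3))
m=ctrl.camera_model('wrist'); print((-m['R'].T@m['t']).round(3))
# rails top at: high end ~ guess
E
python3 -m creep
```

```text
[ 0.508 -0.109  0.008]
[ 0.456 -0.29   0.008]
[ 0.663 -0.349  0.008]
[0.551 0.085 0.385]invalid input
```

```bash
python3 -m creep '{"xyz": [[-20,6,-50],[-55,6,-20],[-60,6,0],[-60,6,0],[-60,6,0]], "spin": [0,0,0,0,0]}'; python3 -m creep '{"xyz": [[-20,0,0],[0,0,0]], "spin": [0,0]}'
python3 - <<'E'
from h import *
import pickle
m=ctrl.camera_model('wrist');im=ctrl.camera('wrist');cv2.imwrite("pics/w1.png",im[:,:,::-1]);pickle.dump(m,open('w1.pkl','wb'))
print(ctrl.get_obs()['ee_pos'],(-m['R'].T@m['t']).round(3))
crop('pics/w1.png','pics/w1b.png',100,0,400,240,2)
E
```

```text
time_s: 0.78
ee_pos: [0.5798, -0.2569, 0.2973]
eef_rot: [-3.141, -0.0, 1.571]
force: [0.7, -0.1, -0.0]
grip_width: 0.0941
time_s: 1.02
ee_pos: [0.5798, -0.2756, 0.2968]
eef_rot: [-3.141, -0.001, 1.569]
force: [-0.4, 0.5, -0.3]
grip_width: 0.0943
[ 0.57999875 -0.27434815  0.29718549] [ 0.581 -0.191  0.455]
```

View pics/w1.png

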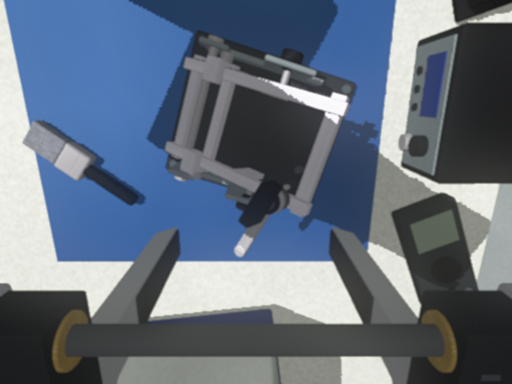

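Run:
```python
from h import *
crop('pics/w1.png','pics/w1c.png',155,20,365,265,4) 
im=cv2.imread('pics/w1c.png');print(im.shape)
crop('pics/w1.png','pics/w1c.png',155,20,355,170,4) 
crop('pics/w1.png','pics/w1d.png',155,140,325,265,4)
```

```text
(980, 840, 3)
```

View pics/w1c.png

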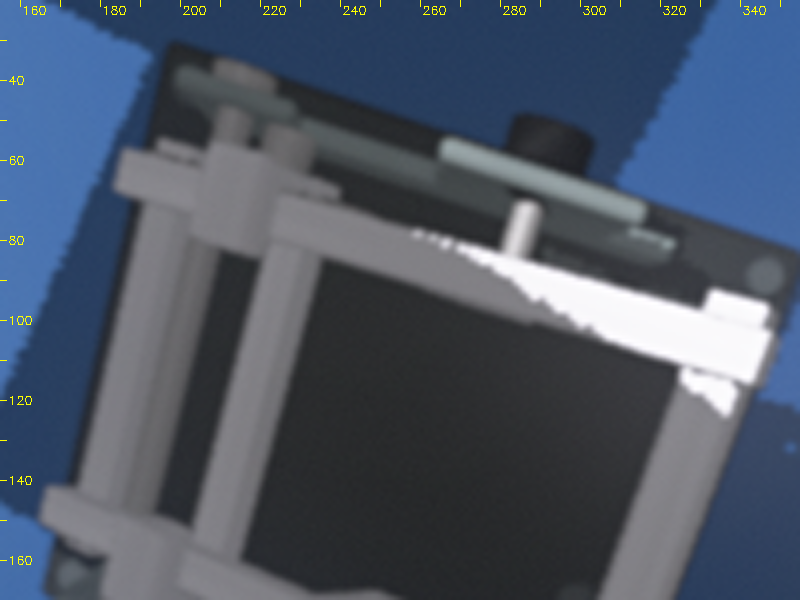

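View pics/w1d.png

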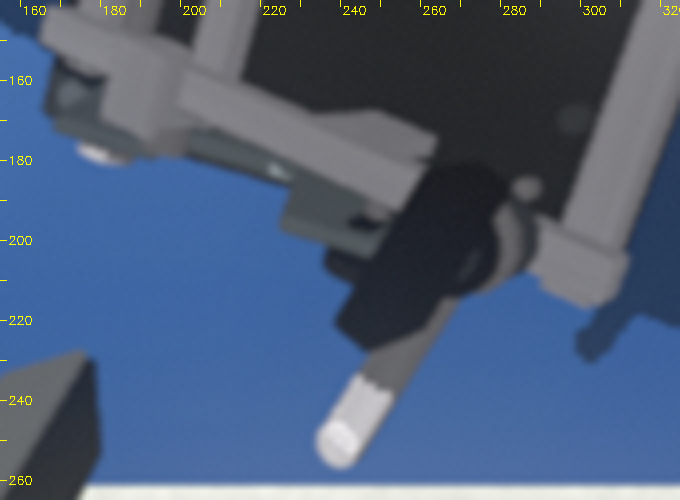

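```bash
cat > deck.py <<'E'
from h import *
import pickle
ms={'side':ctrl.camera_model('side'),'scene':ctrl.camera_model('scene'),'w1':pickle.load(open('w1.pkl','rb'))}
def D(p):  # x,y,z,yaw,th
    R=Ro.from_euler('ZY',[p[3],-p[4]]).as_matrix(); return R,np.array(p[:3])
def w(p,X): R,t=D(p); return np.atleast_2d(X)@R.T+t
def box(x0,x1,y0,y1,z0,z1):
    c=[(x,y,z) for x in(x0,x1) for y in (y0,y1) for z in (z0,z1)]
    return [(np.array(a),np.array(b)) for i,a in enumerate(c) for b in c[i+1:] if sum(u!=v for u,v in zip(a,b))==1]
def draw(p,cam,src,dst,x0,y0,x1,y1,k,ledge=None,phi=None):
    im=cv2.imread(src)[y0:y1,x0:x1]; im=cv2.resize(im,None,fx=k,fy=k,interpolation=cv2.INTER_CUBIC)
    def dl(segs,col):
        for a,b in segs:
            q=(proj(ms[cam],w(p,[a/1e3,b/1e3]))+.5-[x0,y0])*k
            cv2.line(im,*[tuple(int(v) for v in u) for u in q],col,1,cv2.LINE_AA)
    for s in(-50,50):
        dl(box(-22,173,s-6,s+6,-12,0),(0,255,255))
        if ledge is not None: dl(box(ledge,ledge+7,s-12,s+12,15,21),(0,0,255))
    if phi is not None:
        c,s_=np.cos(phi),np.sin(phi); 
        def rot(a): return np.array([142-s_*a[0]+c*a[1], -50-c*a[0]-s_*a[1], a[2]])
        dl([(rot(a),rot(b)) for a,b in box(-22,22,-6,6,27,55)],(255,0,255))
        dl([(rot(a),rot(b)) for a,b in box(0,72,-4,4,15,20)],(0,255,0))
    cv2.imwrite(dst,im)
E
python3 - <<'E'
from deck import *
c=[]
def add(cam,o,k,px,X): c.append((cam,np.array(o)+np.array(px)/k-.5,np.array(X)/1e3))
add('w1',(155,20),4,(125,148),(-22,56,0)); add('w1',(155,20),4,(117,188),(-22,44,0))
add('w1',(155,20),4,(52,487),(-22,-44,0));add('w1',(155,20),4,(40,518),(-22,-56,0))
add('w1',(155,20),4,(775,335),(173,56,0));add('w1',(155,20),4,(757,385),(173,44,0))
add('w1',(155,140),4,(627,262),(173,-56,0))
add('side',(280,190),5,(222,372),(-22,-44,0))
add('side',(280,190),5,(408,62),(173,56,0))
def f(p):
    r=[]
    for cam,px,X in c: r+=list(proj(ms[cam],w(p,X))[0]-px)
    return r
s=least_squares(f,[.5,-.2,.08,-.28,.5],loss='soft_l1')
print(s.x.round(4),np.degrees(s.x[3:]));print(np.array(f(s.x)).reshape(-1,2).round(1).tolist())
pickle.dump(s.x,open('p0.pkl','wb'))
draw(s.x,'w1','pics/w1.png','pics/o1.png',155,20,355,265,3,30,.15)
draw(s.x,'side','pics/side0.png','pics/o2.png',290,190,400,300,5,30,.15)
E
```

```text
[ 0.5046 -0.2022  0.0712 -0.2906  0.4023] [-16.64878276  23.04819434]
[[-0.4, 0.0], [-0.7, 0.7], [-0.0, -1.3], [1.0, 0.2], [0.9, -0.2], [0.9, -0.4], [-0.6, 2.5], [-5.3, 0.7], [-1.0, 5.1]]
```

View pics/o1.png

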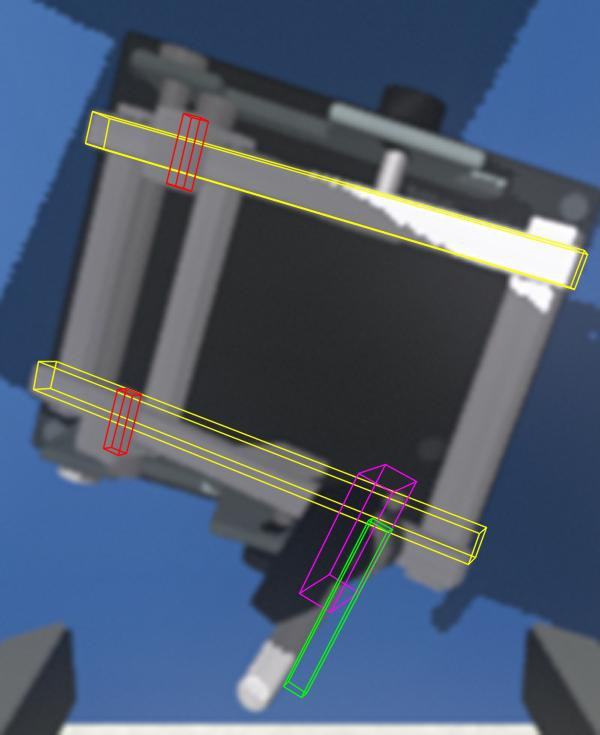

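View pics/o2.png

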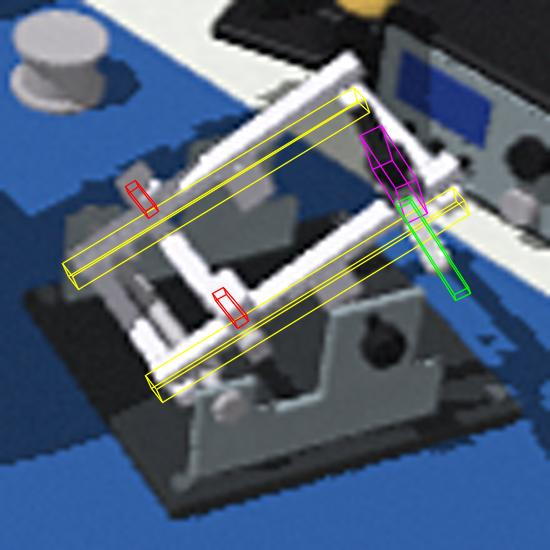

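Run:
```python
from h import *
crop('pics/side0.png','pics/z1.png',335,195,395,255,10)
crop('pics/side0.png','pics/z2.png',295,225,355,285,10)
```

```text
(no output)
```

View pics/z1.png

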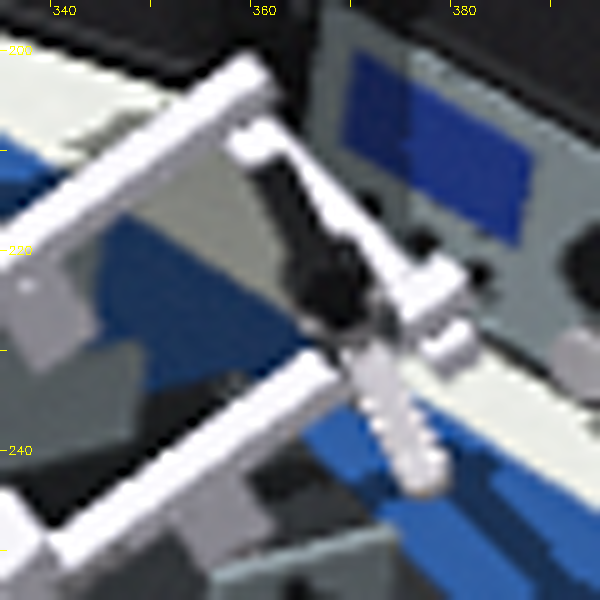

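View pics/z2.png

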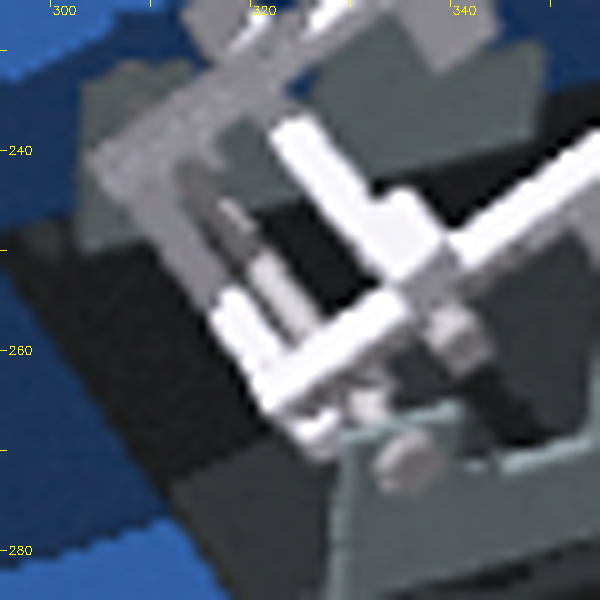

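```bash
cat > fit.py <<'E'
from deck import *
c=[]
def add(cam,o,k,px,X): c.append((cam,np.array(o)+np.array(px)/k-.5,np.array(X)/1e3))
A=('w1',(155,20),4);B=('side',(335,195),10);C=('side',(295,225),10)
add(*A,(125,148),(-22,56,0)); add(*A,(117,188),(-22,44,0))
add(*A,(52,487),(-22,-44,0));add(*A,(40,518),(-22,-56,0))
add(*A,(775,335),(173,56,0));add(*A,(757,385),(173,44,0))
add(*B,(248,52),(173,56,0));add(*B,(272,85),(173,44,0))
add(*B,(438,253),(173,-44,0));add(*B,(465,283),(173,-56,0))
add(*C,(90,155),(-22,56,0));add(*C,(272,412),(-22,-56,0))
# side camera small calibration offset as nuisance (mm-level)
def f(p):
    r=[]
    for cam,px,X in c:
        q=w(p,X)
        if cam=='side': q=q+p[5:8]
        r+=list(proj(ms[cam],q)[0]-px)
    return r+list(np.array(p[5:8])/.002)
s=least_squares(f,[.5,-.2,.08,-.28,.5,0,0,0],loss='soft_l1')
print(s.x.round(4),np.degrees(s.x[3:5]));print(np.array(f(s.x)[:-3]).reshape(-1,2).round(1).tolist())
pickle.dump(s.x,open('p0.pkl','wb'))
draw(s.x,'w1','pics/w1.png','pics/o1.png',155,20,355,265,3,30,.15)
draw(s.x,'side','pics/side0.png','pics/o2.png',290,190,400,300,5,30,.15)
E
python3 fit.py
```

```text
[ 5.049e-01 -2.022e-01  7.960e-02 -3.037e-01  5.237e-01  4.000e-04
 -1.000e-04 -0.000e+00] [-17.39928857  30.00593877]
[[0.4, -0.3], [-0.1, 0.5], [-0.5, -0.7], [0.3, 0.8], [0.3, -0.5], [-0.3, 0.3], [-0.0, 0.3], [-0.2, -0.7], [0.6, 0.3], [0.4, -0.2], [-0.6, 0.3], [-0.4, -0.2]]
```

View pics/o1.png

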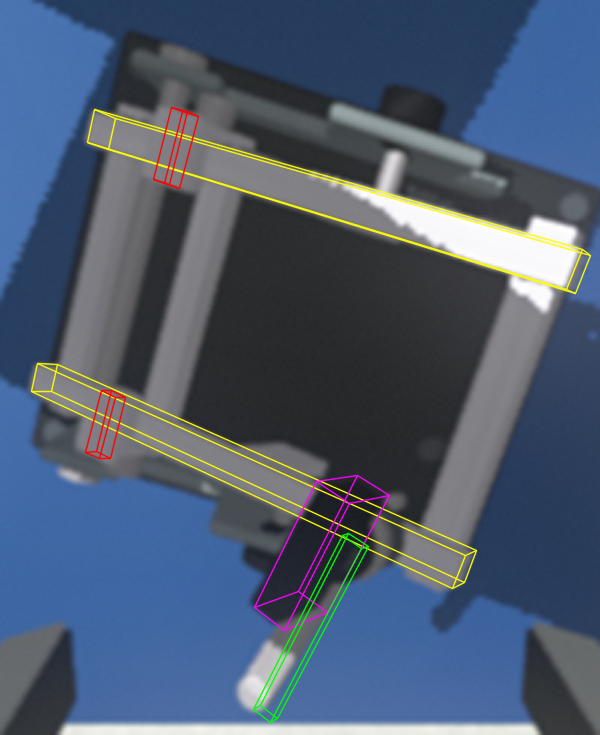

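View pics/o2.png

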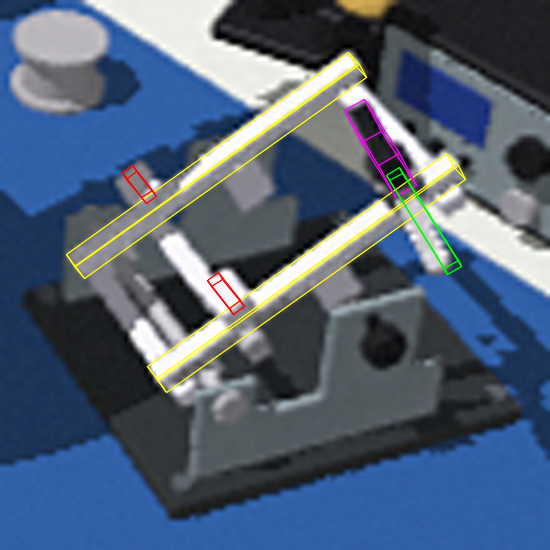

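Run:
```python
from deck import *
p=pickle.load(open('p0.pkl','rb'))
for L in (15,20,25,30,35,40):
    print(L,(proj(ms['w1'],w(p,np.array([(L+7,62,21),(L+7,38,21),(L+7,-38,21),(L+7,-62,21)])/1e3))+.5).round(1).tolist(), (proj(ms['side'],w(p,np.array([(L+7,-38,21),(L+7,-62,21)])/1e3))+.5).round(1).tolist())
```

```text
15 [[206.2, 54.0], [200.3, 78.0], [183.3, 147.8], [178.4, 168.1]] [[329.0, 247.9], [333.4, 253.5]]
20 [[210.0, 55.1], [204.0, 79.2], [186.6, 149.3], [181.6, 169.7]] [[330.6, 246.8], [335.0, 252.4]]
25 [[213.8, 56.1], [207.7, 80.3], [190.0, 150.8], [184.9, 171.3]] [[332.1, 245.7], [336.5, 251.2]]
30 [[217.7, 57.2], [211.5, 81.5], [193.4, 152.4], [188.2, 173.0]] [[333.7, 244.6], [338.1, 250.1]]
35 [[221.6, 58.2], [215.3, 82.7], [196.9, 153.9], [191.6, 174.6]] [[335.2, 243.5], [339.6, 249.0]]
40 [[225.5, 59.3], [219.1, 84.0], [200.4, 155.5], [195.0, 176.3]] [[336.7, 242.4], [341.2, 247.9]]
```

Run:
```python
from deck import *
p=pickle.load(open('p0.pkl','rb'))
R,t=D(p)
def hit(cam,px,zd):
    c,d=ray(ms[cam],px); c=R.T@(c-t); d=R.T@d; return (c+d*(zd-c[2])/d[2])*1e3
a=lambda x,y:(155+x/4-.5,20+y/4-.5)
b=lambda x,y:(295+x/10-.5,225+y/10-.5)
for zd in (.021,0.01,0,-.012,-.03,-.05):
    print(zd,'wristbar L/R edges',hit('w1',a(225,410),zd).round(0),hit('w1',a(280,410),zd).round(0),'side bar',hit('side',b(320,190),zd).round(0),hit('side',b(345,170),zd).round(0))
```

```text
0.021 wristbar L/R edges [50. -1. 21.] [66.  4. 21.] side bar [ 24. -23.  21.] [ 33. -22.  21.]
0.01 wristbar L/R edges [42. -2. 10.] [59.  3. 10.] side bar [ 25. -13.  10.] [ 33. -13.  10.]
0 wristbar L/R edges [34. -4.  0.] [52.  2.  0.] side bar [25. -4.  0.] [34. -4.  0.]
-0.012 wristbar L/R edges [ 25.  -5. -12.] [ 44.   0. -12.] side bar [ 26.   6. -12.] [ 35.   7. -12.]
-0.03 wristbar L/R edges [ 12.  -7. -30.] [ 32.  -2. -30.] side bar [ 27.  22. -30.] [ 36.  22. -30.]
-0.05 wristbar L/R edges [ -2. -10. -50.] [ 18.  -4. -50.] side bar [ 28.  39. -50.] [ 37.  40. -50.]
```

Run:
```python
from deck import *
m=ms['scene']; print('bottle base',onz(m,(215,258),0.0).round(3),'spool',onz(m,(205,232),.0).round(3),'screwdr',onz(m,(310,252),.01).round(3))
o=ctrl.get_obs();print(o['qpos'].round(2))
```

```text
bottle base [0.687 0.159 0.   ] spool [0.678 0.053 0.   ] screwdr [0.416 0.278 0.01 ]
[-0.5   0.48  1.12  0.    1.55 -0.5 ]
```

```bash
python3 -m creep '{"xyz": [[55,-8,0],[60,-9,0],[60,-9,0],[60,-9,0],[60,-9,0]], "spin": [0,0,0,0,0]}'; python3 -m creep '{"xyz": [[60,-9,20],[60,-9,30],[60,-8,40],[60,-7,30],[0,0,0]], "spin": [0,0,0,0,0]}'
```

```text
time_s: 1.7
ee_pos: [0.5347, 0.0236, 0.298]
eef_rot: [3.141, -0.0, 1.573]
force: [0.4, -0.4, -1.1]
grip_width: 0.0939
time_s: 2.33
ee_pos: [0.5026, 0.2454, 0.1861]
eef_rot: [-3.139, 0.001, 1.577]
force: [0.7, -0.6, 0.3]
grip_width: 0.0942
```

```bash
python3 -m creep '{"xyz": [[0,0,10],[0,0,10],[0,0,0]], "spin": [-0.135,-0.135,0]}'
python3 - <<'E'
from h import *
import pickle
m=ctrl.camera_model('wrist');im=ctrl.camera('wrist');cv2.imwrite("pics/w2.png",im[:,:,::-1]);pickle.dump(m,open('w2.pkl','wb'))
o=ctrl.get_obs();print(o['ee_pos'],o['eef_rot'])
E
```

```text
time_s: 2.7
ee_pos: [0.5048, 0.2416, 0.1683]
eef_rot: [-3.142, 0.0, 1.841]
force: [-0.7, -0.1, -0.5]
grip_width: 0.094
[0.5051491  0.24159895 0.1687299 ] [ 3.14086717e+00 -1.34818234e-04  1.83838622e+00]
```

View pics/w2.png

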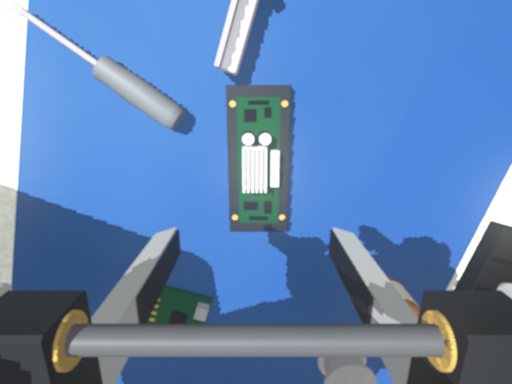

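Run:
```python
from h import *
import pickle
m=pickle.load(open('w2.pkl','rb'));o=ctrl.get_obs()
X=np.array([onz(m,p,.014) for p in [(233,103.5),(285,103.5),(235,217),(282,217)]])
C=X.mean(0);print(X.round(4).tolist(),C)
d=(X[0]+X[1]-X[2]-X[3]);a=np.arctan2(d[1],d[0]);print(np.degrees(a),np.linalg.norm(d)/2)
T=R_rpy(o['eef_rot']); print((T.T@(np.array([C[0],C[1],.026])-o['ee_pos'])*1e3).round(1), 'spin',-(a-o['eef_rot'][2]))
```

```text
[[0.4646, 0.3145, 0.014], [0.5128, 0.3277, 0.014], [0.4954, 0.2021, 0.014], [0.5439, 0.2154, 0.014]] [0.50416991 0.26494603 0.014     ]
105.39219046119001 0.11651716225136097
[ 22.8   5.1 142.7] spin -0.0010545132735286789
```

```bash
python3 -m creep '{"xyz": [[12,3,30],[11,2,40],[0,0,40],[0,0,20],[0,0,0]], "spin": [0,0,0,0,0]}'
python3 - <<'E'
from h import *
o=ctrl.get_obs()
T=R_rpy(o['eef_rot']); print((T.T@(np.array([.504,.2649,.026])-o['ee_pos'])*1e3).round(1))
E
```

```text
time_s: 3.38
ee_pos: [0.5037, 0.2648, 0.0376]
eef_rot: [-3.14, 0.0, 1.838]
force: [-0.4, -0.3, 0.8]
grip_width: 0.0944
[ 0.   0.3 11.6]
```

```bash
python3 -m creep '{"xyz": [[0,0,6],[0,0,5.5],[0,0,0]], "spin": [0,0,0]}'; python3 -m creep '{"xyz": [[0,0,0],[0,0,0],[0,0,0],[0,0,0]], "spin": [0,0,0,0]}' 50 15
```

```text
time_s: 3.75
ee_pos: [0.5042, 0.2649, 0.0265]
eef_rot: [3.142, 0.0, 1.84]
force: [0.4, -0.3, 0.0]
grip_width: 0.0939
time_s: 4.25
ee_pos: [0.5041, 0.2649, 0.0265]
eef_rot: [-3.141, 0.0, 1.841]
force: [-1.8, 0.1, 2.4]
grip_width: 0.062
```

```bash
python3 -m creep '{"xyz": [[0,0,0],[8,0,0],[7,0,0],[0,0,0]], "spin": [0,0,0,0]}' 80; python3 -m creep '{"xyz": [[0,0,0],[0,0,0],[0,0,0]], "spin": [0,0,0]}' 50 25;  python3 -m creep '{"xyz": [[0,0,-15],[0,0,-50],[0,0,-60],[0,0,-60],[0,0,-60]], "spin": [0,0,0,0,0]}'
```

```text
time_s: 4.75
ee_pos: [0.5, 0.28, 0.0264]
eef_rot: [3.142, -0.0, 1.842]
force: [-0.4, -0.4, 0.2]
grip_width: 0.08
time_s: 5.12
ee_pos: [0.5002, 0.2792, 0.0264]
eef_rot: [-3.142, 0.0, 1.841]
force: [0.1, -0.0, 0.2]
grip_width: 0.0614
time_s: 5.75
ee_pos: [0.4996, 0.279, 0.2744]
eef_rot: [3.141, -0.0, 1.841]
force: [0.9, -0.5, -2.8]
grip_width: 0.0617
```

```bash
python3 -m creep '{"xyz": [[0,0,0],[0,0,0],[0,0,0],[0,0,0],[0,0,0]], "spin": [0.14,0.15,0.15,0.134,0]}'
cat > tgt.py <<'E'
import sys
from deck import *
p=pickle.load(open('p0.pkl','rb'))
def rel(X,Y,z):  # holder-horizontal mm, TCP world z m
    o=ctrl.get_obs(); c,s=np.cos(p[3]),np.sin(p[3])
    q=np.array([p[0]+(c*X-s*Y)/1e3,p[1]+(s*X+c*Y)/1e3,z])
    T=R_rpy(o['eef_rot']); print('tool shift mm',(T.T@(q-o['ee_pos'])*1e3).round(1),'spin needed',round(o['eef_rot'][2]-(np.pi/2+p[3]),4))
def here():
    o=ctrl.get_obs(); c,s=np.cos(p[3]),np.sin(p[3]); d=(o['ee_pos']-p[:3])*1e3
    F=np.array(o['force']); print('XYZ holder',(c*d[0]+s*d[1]).round(1),(-s*d[0]+c*d[1]).round(1),d[2].round(1),'F',np.array([c*F[0]+s*F[1],-s*F[0]+c*F[1],F[2]]).round(1),'g',o['grip_width'].round(4))
if __name__=='__main__':
    a=[float(v) for v in sys.argv[1:]]; here()
    if a: rel(*a)
E
python3 tgt.py 40 19 .27
```

```text
time_s: 6.38
ee_pos: [0.5, 0.2792, 0.2721]
eef_rot: [3.141, -0.0, 1.268]
force: [0.5, 0.3, -1.3]
grip_width: 0.062Traceback (most recent call last):
  File "tgt.py", line 12, in <module>
    a=[float(v) for v in sys.argv[1:]]; here()
                                        ~~~~^^
  File "tgt.py", line 10, in here
    F=np.array(o['force']); print('XYZ holder',(c*d[0]+s*d[1]).round(1),(-s*d[0]+c*d[1]).round(1),d[2].round(1),'F',np.array([c*F[0]+s*F[1],-s*F[0]+c*F[1],F[2]]).round(1),'g',o['grip_width'].round(4))
                                                                                                                                                                               ^^^^^^^^^^^^^^^^^^^^^
AttributeError: 'float' object has no attribute 'round'
```

```bash
sed -i "s/o\['grip_width'\].round(4)/round(float(o['grip_width']),4)/; s/p=pickle.load(open('p0.pkl','rb'))/p=pickle.load(open('p0.pkl','rb'))[:5]/" tgt.py; sed -i "s/d=(o\['ee_pos'\]-p\[:3\])/d=(np.array(o['ee_pos'])-p[:3])/" tgt.py; python3 tgt.py 40 19 .27
```

```text
XYZ holder -148.7 457.9 192.5 F [ 0.4  0.5 -1.3] g 0.062
tool shift mm [-439.   188.5    2. ] spin needed 0.0005
```

```bash
python3 -m creep '{"xyz": [[-30,10,0],[-50,20,0],[-50,20,0],[-50,20,0],[-50,20,0]], "spin": [0,0,0,0,0]}'; python3 -m creep '{"xyz": [[-50,20,0],[-50,20,0],[-45,20,0],[-30,18,0],[0,0,0]], "spin": [0,0,0,0,0]}'; python3 tgt.py 40 19 .175
```

```text
time_s: 7.0
ee_pos: [0.5169, 0.0312, 0.272]
eef_rot: [3.141, -0.0, 1.271]
force: [1.8, -0.4, -3.3]
grip_width: 0.0614
time_s: 7.62
ee_pos: [0.5391, -0.1594, 0.2714]
eef_rot: [-3.141, 0.0, 1.267]
force: [-0.5, 0.9, -3.0]
grip_width: 0.0614
XYZ holder 19.8 51.1 191.8 F [-0.7  0.7 -3. ] g 0.0614
tool shift mm [-32.1  20.2  96.4] spin needed 0.0003
```

```bash
python3 -m creep '{"xyz": [[-16,10,20],[-16,10,30],[0,0,30],[0,0,10],[0,0,0]], "spin": [0,0,0,0,0]}'
python3 - <<'E'
from h import *
im=ctrl.camera('side');cv2.imwrite("pics/s3.png",im[:,:,::-1])
crop('pics/s3.png','pics/s3b.png',270,130,430,290,5)
E
python3 tgt.py 40 19 .175
```

```text
time_s: 8.25
ee_pos: [0.5487, -0.1936, 0.1812]
eef_rot: [-3.141, -0.0, 1.268]
force: [0.5, -0.5, -3.0]
grip_width: 0.0615
XYZ holder 39.6 21.2 102.5 F [ 0.1 -0.6 -2.8] g 0.062
tool shift mm [-2.2  0.4  7.1] spin needed 0.0007
```

View pics/s3b.png

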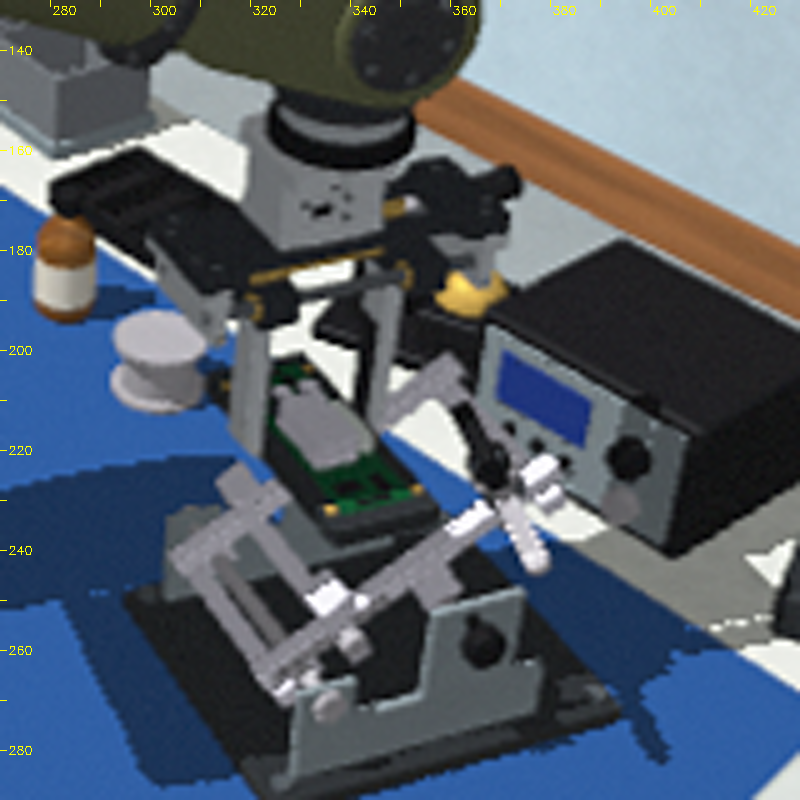

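```bash
python3 -m creep '{"xyz": [[-2,10,6],[0,10,6],[0,8,2],[0,0,2],[0,0,0]], "spin": [0,0,0,0,0]}'; python3 tgt.py 67.7 19 .161
```

```text
time_s: 8.93
ee_pos: [0.5747, -0.2041, 0.1652]
eef_rot: [-3.141, -0.0, 1.267]
force: [-1.0, -0.2, -2.7]
grip_width: 0.0616
XYZ holder 67.2 19.1 85.6 F [-0.9 -0.5 -2.7] g 0.0616
tool shift mm [-0.1  0.5  4.2] spin needed -0.0003
```

Now reduce the grip to 6 N and lower in small steps.

```bash
python3 -m creep '{"xyz": [[0,0,1],[0,0,1],[0,0,1],[0,0,1]], "spin": [0,0,0,0]}' - 8; python3 tgt.py; python3 -m creep '{"xyz": [[0,0,1],[0,0,1],[0,0,1]], "spin": [0,0,0]}' - 5;python3 tgt.py
```

```text
time_s: 9.43
ee_pos: [0.5749, -0.2042, 0.162]
eef_rot: [3.141, 0.0, 1.267]
force: [-3.3, 0.8, 4.7]
grip_width: 0.062
XYZ holder 67.4 19.1 82.4 F [-3.3 -0.2  4.7] g 0.062
time_s: 9.8
ee_pos: [0.5747, -0.2041, 0.1583]
eef_rot: [-3.141, -0.0, 1.267]
force: [-4.5, 2.2, 1.0]
grip_width: 0.0627
XYZ holder 67.2 19.0 78.6 F [-4.9  0.8  1. ] g 0.0627
```

```bash
python3 -m creep '{"xyz": [[0,1,2],[0,1,2],[0,1,2],[0,1,2]], "spin": [0,0,0,0]}' - 4; python3 tgt.py
python3 - <<'E'
from h import *
im=ctrl.camera('side');cv2.imwrite("pics/s4.png",im[:,:,::-1])
crop('pics/s4.png','pics/s4b.png',290,150,400,270,6)
E
```

```text
time_s: 10.3
ee_pos: [0.5788, -0.2054, 0.1502]
eef_rot: [-3.142, 0.0, 1.267]
force: [-3.4, 1.9, 0.2]
grip_width: 0.0626
XYZ holder 71.4 19.0 70.6 F [-3.8  0.8  0.2] g 0.0626
```

View pics/s4b.png

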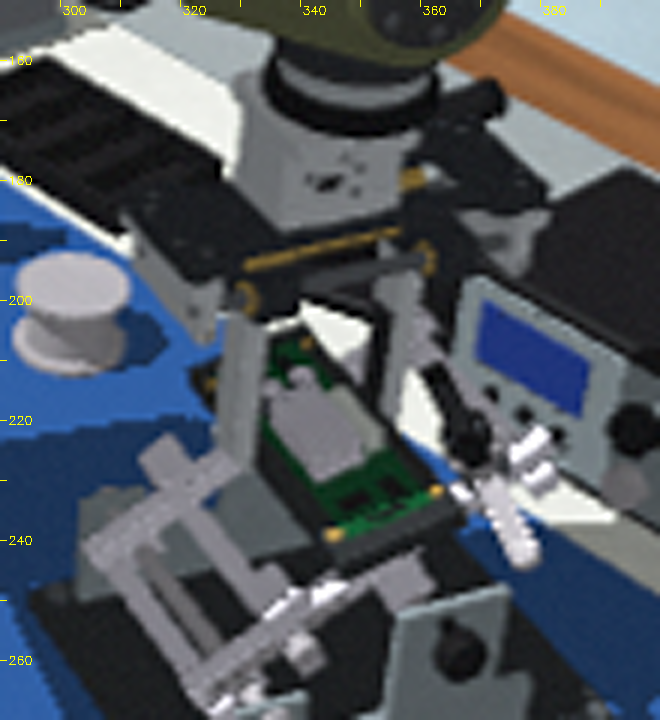

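```bash
python3 -m creep '{"xyz": [[0,1,2.5],[0,1,2.5],[0,1,2.5],[0,1,2.5]], "spin": [0,0,0,0]}' - 4; python3 tgt.py;  python3 -m creep '{"xyz": [[0,1,2],[0,1,2],[0,1,2]], "spin": [0,0,0]}' - 4; python3 tgt.py
python3 - <<'E'
from h import *
im=ctrl.camera('side');cv2.imwrite("pics/s5.png",im[:,:,::-1])
crop('pics/s5.png','pics/s5b.png',290,150,400,270,6)
E
```

```text
time_s: 10.85
ee_pos: [0.5826, -0.2066, 0.1402]
eef_rot: [-3.142, -0.0, 1.267]
force: [-2.6, -0.7, -1.3]
grip_width: 0.0609
XYZ holder 75.4 19.0 60.5 F [-2.3 -1.4 -1.3] g 0.0609
time_s: 11.22
ee_pos: [0.5852, -0.2074, 0.1345]
eef_rot: [-3.141, 0.0, 1.267]
force: [-7.1, 2.9, 6.7]
grip_width: 0.0592
XYZ holder 78.1 19.0 54.9 F [-7.7  0.7  6.7] g 0.0592
```

View pics/s5b.png

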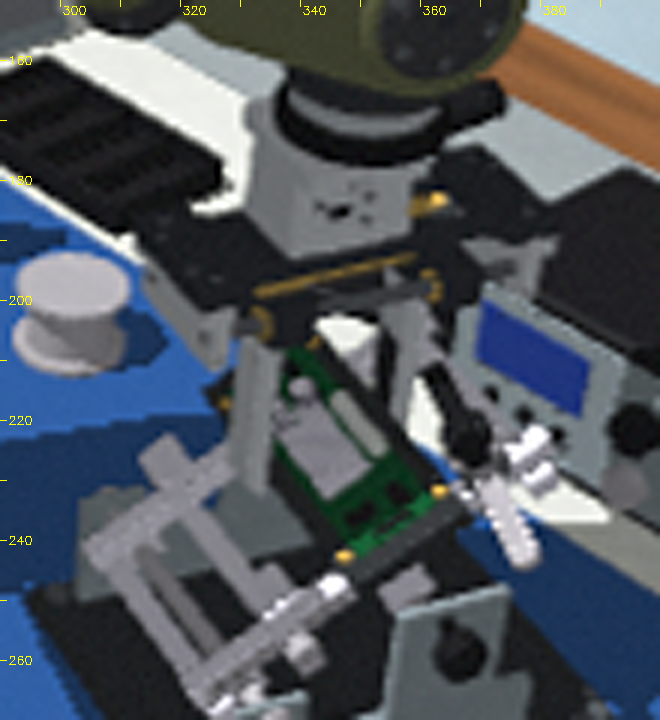

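```bash
python3 -m creep '{"xyz": [[0,0,0],[0,0,0],[0,0,0]], "spin": [0,0,0]}' 62 4; python3 tgt.py
python3 - <<'E'
from h import *
im=ctrl.camera('side');cv2.imwrite("pics/s6.png",im[:,:,::-1])
crop('pics/s6.png','pics/s6b.png',290,170,400,270,7)
E
```

```text
time_s: 11.65
ee_pos: [0.5855, -0.2075, 0.1344]
eef_rot: [3.141, 0.0, 1.267]
force: [-0.6, -0.3, -0.8]
grip_width: 0.0619
XYZ holder 78.5 19.0 54.8 F [-0.5 -0.4 -0.8] g 0.0619
```

View pics/s6b.png

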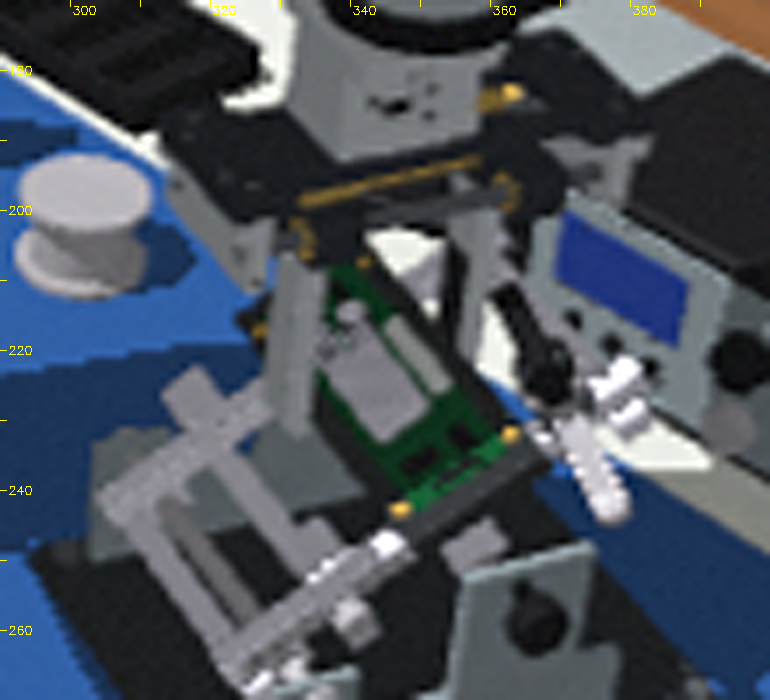

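```bash
python3 -m creep '{"xyz": [[0,-1.7,1],[0,-1.7,1],[0,-1.8,1],[0,-1.7,1],[0,-1.7,1]], "spin": [0,0,0,0,0]}'; python3 tgt.py;  python3 -m creep '{"xyz": [[0,-1.7,1],[0,-1.7,1],[0,-1.8,1],[0,-1.7,1],[0,-1.7,1]], "spin": [0,0,0,0,0]}'; python3 tgt.py
python3 - <<'E'
from h import *
im=ctrl.camera('side');cv2.imwrite("pics/s7.png",im[:,:,::-1])
crop('pics/s7.png','pics/s7b.png',290,170,400,270,7)
E
```

```text
time_s: 12.32
ee_pos: [0.577, -0.2048, 0.1294]
eef_rot: [3.142, 0.0, 1.267]
force: [-0.2, 0.2, -1.5]
grip_width: 0.0622
XYZ holder 69.6 19.0 49.8 F [-0.2  0.1 -1.5] g 0.0622
time_s: 12.95
ee_pos: [0.5688, -0.2023, 0.1244]
eef_rot: [3.142, -0.0, 1.267]
force: [-0.0, -0.5, -1.9]
grip_width: 0.0619
XYZ holder 61.0 19.0 44.8 F [ 0.1 -0.4 -1.9] g 0.0619
```

View pics/s7b.png

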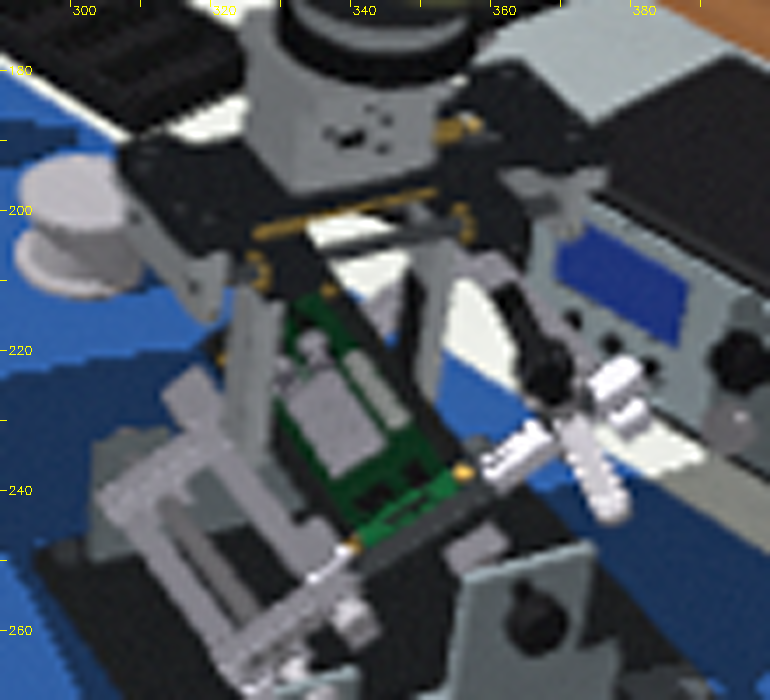

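```bash
cat > ov.py <<'E'
import sys
from deck import *
import deck
def ov(name,src,dst,x0,y0,x1,y1,k,xl,yc,L=37,P=None,phi=.2):
    p=pickle.load(open('p0.pkl','rb'))[:5]
    old=deck.box
    draw(p,name,src,dst,x0,y0,x1,y1,k,L,phi)
    im=cv2.imread(dst)
    for a,b in box(xl,xl+62,yc-75,yc+75,0,12):
        q=(proj(ms[name],w(p,[a/1e3,b/1e3]))+.5-[x0,y0])*k
        cv2.line(im,*[tuple(int(v) for v in u) for u in q],(255,255,0),1,cv2.LINE_AA)
    cv2.imwrite(dst,im)
if __name__=='__main__':
    ov('side',sys.argv[1],sys.argv[2],290,170,400,270,7,float(sys.argv[3]),float(sys.argv[4]))
E
python3 ov.py pics/s7.png pics/s7o.png 41.6 4
```

```text
(no output)
```

View pics/s7o.png

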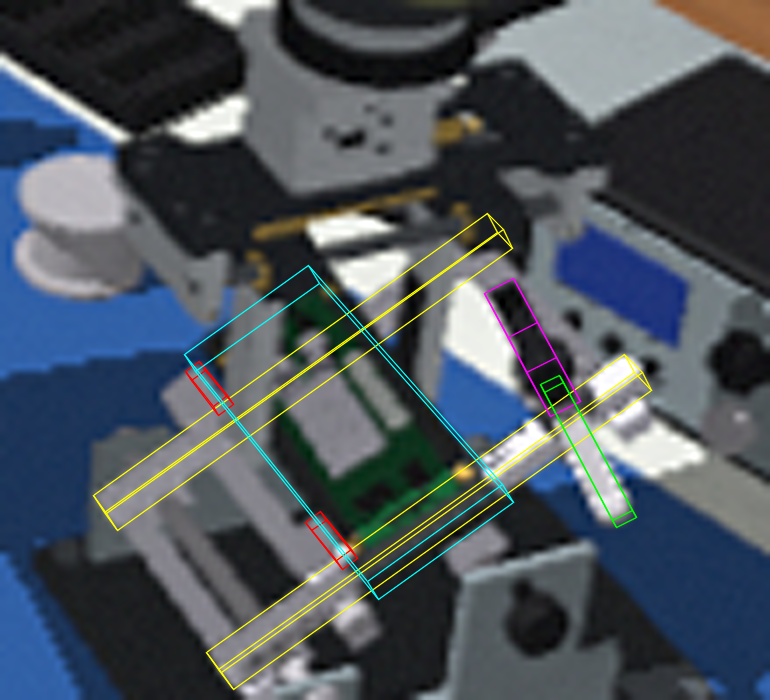

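Run:
```python
from h import *
crop('pics/s7.png','pics/s7c.png',325,225,375,265,15)
```

```text
(no output)
```

View pics/s7c.png

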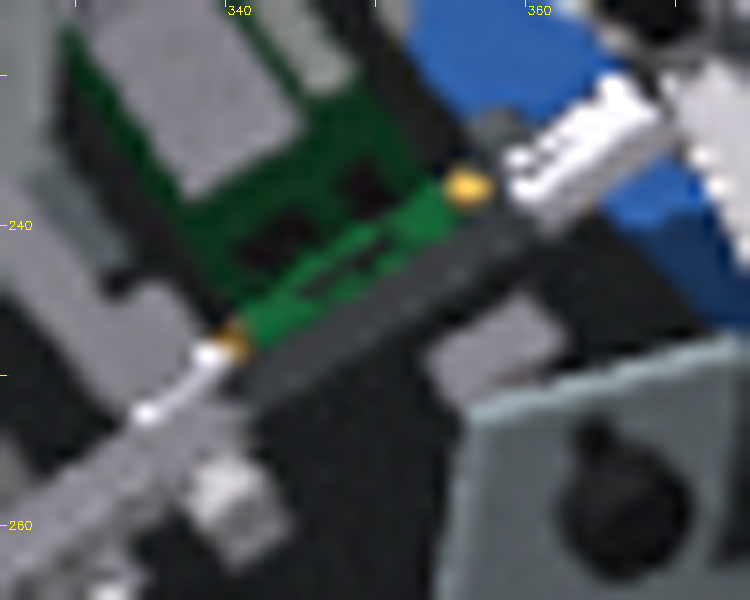

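```bash
cat > hit.py <<'E'
from deck import *
p=pickle.load(open('p0.pkl','rb'))[:5]; R,t=D(p)
def hit(cam,px,zd):
    c,d=ray(ms[cam],px); c=R.T@(c-t); d=R.T@d; return ((c+d*(zd/1e3-c[2])/d[2])*1e3).round(1)
E
python3 - <<'E'
from hit import *
for z in (12,14): print(hit('side',(339.9,247.2),z),hit('side',(355.6,237.0),z))
print(proj(ms['side'],w(p,np.array([(47,-62,21),(47,-38,21),(37,-62,21)])/1e3)))
E
```

```text
[ 46.4 -52.3  12. ] [ 95.4 -55.1  12. ]
[ 46.2 -54.   14. ] [ 95.1 -56.8  14. ]
[[340.70995516 247.39632363]
 [336.24080744 241.8895688 ]
 [337.58696635 249.62529174]]
```

```bash
for i in 1; do python3 -m creep '{"xyz": [[0,-0.9,0.5],[0,-0.9,0.5],[0,-0.8,0.5]], "spin": [0,0,0]}' ; python3 tgt.py; python3 -m creep '{"xyz": [[0,-0.9,0.5],[0,-0.9,0.5]], "spin": [0,0]}' ; python3 tgt.py; done;python3 - <<'E'
from h import *
im=ctrl.camera('side');cv2.imwrite("pics/s8.png",im[:,:,::-1])
crop('pics/s8.png','pics/s8c.png',325,225,375,265,15)
E
```

```text
time_s: 13.38
ee_pos: [0.5665, -0.2015, 0.1229]
eef_rot: [3.141, 0.0, 1.267]
force: [-0.1, 0.2, -0.6]
grip_width: 0.0618
XYZ holder 58.5 19.0 43.3 F [-0.1  0.2 -0.6] g 0.0618
time_s: 13.62
ee_pos: [0.5647, -0.201, 0.1219]
eef_rot: [3.142, 0.0, 1.267]
force: [-0.3, 0.0, -0.1]
grip_width: 0.0622
XYZ holder 56.7 19.0 42.3 F [-0.3 -0.1 -0.1] g 0.0622
```

View pics/s8c.png

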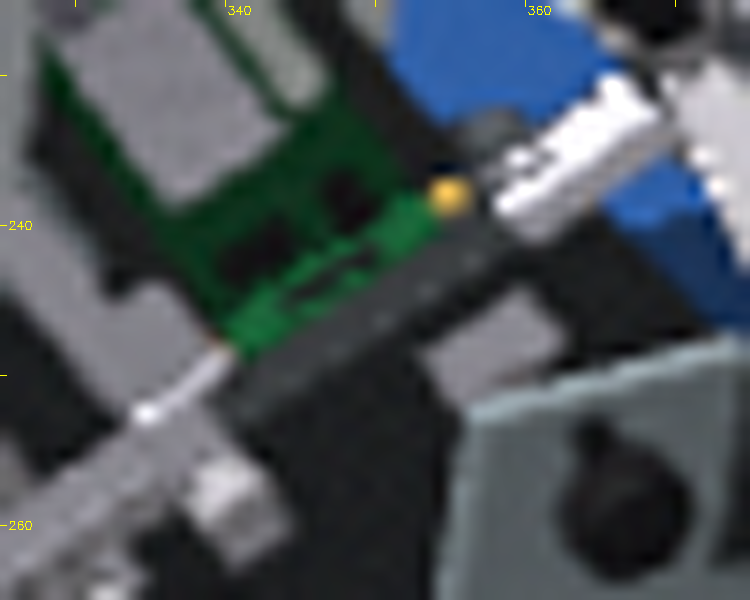

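```bash
python3 -m creep '{"xyz": [[0,-0.9,0.5],[0,-0.9,0.5]], "spin": [0,0]}' ; python3 tgt.py;  python3 - <<'E'
from hit import *
for z in (12,14): print(hit('side',(354.37,237.5),z))
im=ctrl.camera('side');cv2.imwrite("pics/s9.png",im[:,:,::-1])
crop('pics/s9.png','pics/s9c.png',325,225,375,265,15)
E
```

```text
time_s: 13.92
ee_pos: [0.563, -0.2004, 0.1209]
eef_rot: [3.142, 0.0, 1.267]
force: [-0.3, -0.7, 0.5]
grip_width: 0.062
XYZ holder 54.9 19.0 41.3 F [-0.  -0.8  0.5] g 0.062
[ 92. -54.  12.]
[ 91.8 -55.7  14. ]
```

View pics/s9c.png

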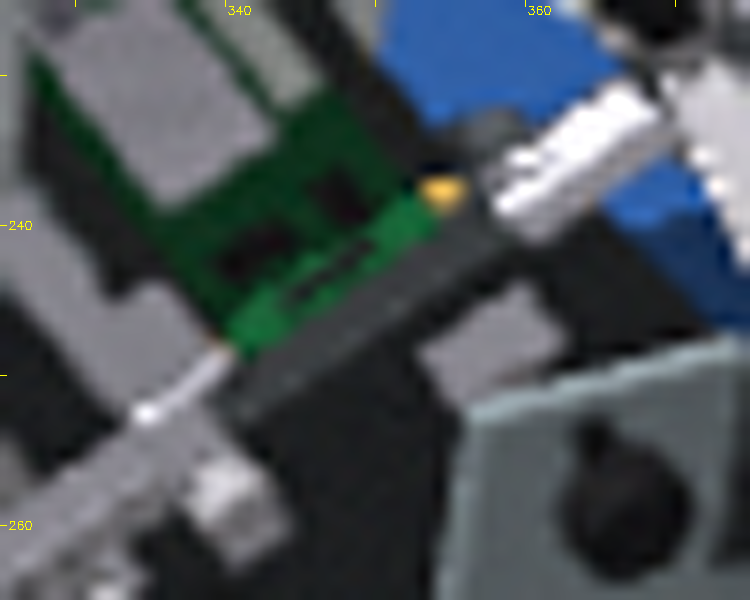

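```bash
python3 -m creep '{"xyz": [[0,0,0],[0,0,0],[0,0,-12],[0,0,-12],[0,0,-12]], "spin": [0,0,0,0,0]}' 80; python3 tgt.py 44 19 .1576;  python3 - <<'E'
from hit import *
im=ctrl.camera('side');cv2.imwrite("pics/s10.png",im[:,:,::-1])
crop('pics/s10.png','pics/s10c.png',290,170,400,270,7)
E
```

```text
time_s: 14.6
ee_pos: [0.5632, -0.2005, 0.1583]
eef_rot: [3.141, 0.0, 1.267]
force: [-0.4, 0.1, 0.4]
grip_width: 0.08
XYZ holder 55.1 19.0 78.7 F [-0.4  0.   0.4] g 0.08
tool shift mm [ -0.  -11.1   0.7] spin needed -0.0003
```

View pics/s10c.png

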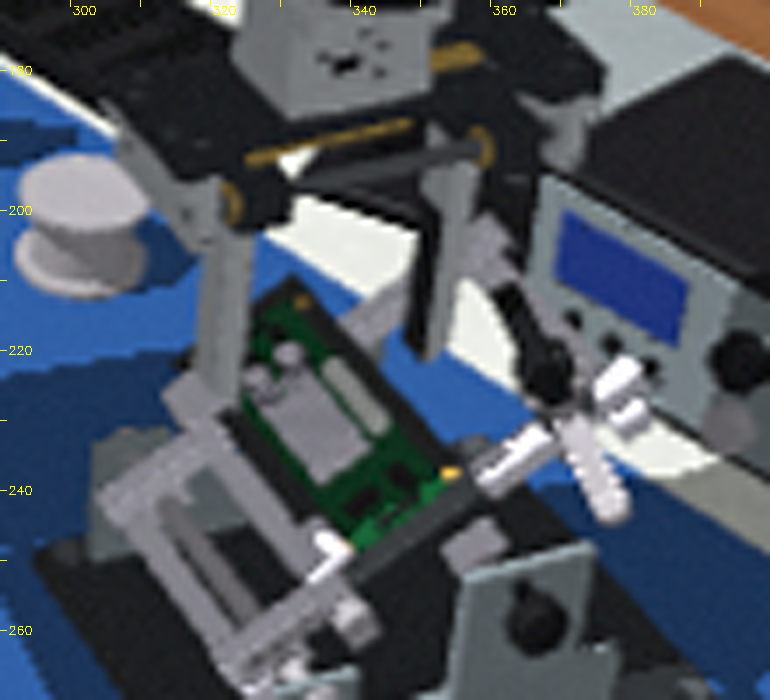

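```bash
python3 -m creep '{"xyz": [[0,-4,0.5],[0,-4,0.5],[0,-1.7,0.5],[0,0,0]], "spin": [0,0,0,0]}'; python3 tgt.py; python3 -m creep '{"xyz": [[0,-0.9,0.5],[0,-0.9,0.5]], "spin": [0,0]}'; python3 tgt.py; python3 -m creep '{"xyz": [[0,-0.5,0.3],[0,0,0]], "spin": [0,0]}'; python3 tgt.py
```

```text
time_s: 15.15
ee_pos: [0.5536, -0.1975, 0.1552]
eef_rot: [-3.141, -0.0, 1.267]
force: [0.2, -0.2, 0.1]
grip_width: 0.08
XYZ holder 45.1 19.0 75.6 F [ 0.3 -0.1  0.1] g 0.08
time_s: 15.4
ee_pos: [0.552, -0.197, 0.1543]
eef_rot: [-3.141, 0.0, 1.267]
force: [0.8, 0.0, -0.1]
grip_width: 0.0797
XYZ holder 43.4 19.0 74.7 F [ 0.8  0.3 -0.1] g 0.0797
time_s: 15.65
ee_pos: [0.5516, -0.1968, 0.1541]
eef_rot: [-3.141, -0.0, 1.267]
force: [-0.5, -0.7, -0.0]
grip_width: 0.0803
XYZ holder 42.9 19.0 74.5 F [-0.3 -0.8 -0. ] g 0.0803
```

```bash
python3 -m creep '{"xyz": [[0,-0.5,0.3],[0,-0.5,0.3]], "spin": [0,0]}' 80 20; python3 tgt.py; python3 -m creep '{"xyz": [[0,-0.5,0.3],[0,-0.5,0.3]], "spin": [0,0]}'; python3 tgt.py
```

```text
time_s: 15.9
ee_pos: [0.5506, -0.1966, 0.1535]
eef_rot: [-3.142, 0.0, 1.267]
force: [0.1, 1.0, 0.2]
grip_width: 0.0803
XYZ holder 41.9 19.0 73.9 F [-0.2  1.   0.2] g 0.0803
time_s: 16.15
ee_pos: [0.5496, -0.1963, 0.1529]
eef_rot: [3.142, 0.0, 1.267]
force: [1.1, 0.7, -1.4]
grip_width: 0.0801
XYZ holder 40.9 19.0 73.3 F [ 0.8  1.  -1.4] g 0.0801
```

Run:
```python
from hit import *
im=ctrl.camera('side');cv2.imwrite("pics/s11.png",im[:,:,::-1])
crop('pics/s11.png','pics/s11c.png',300,190,370,260,10)
```

```text
(no output)
```

View pics/s11c.png

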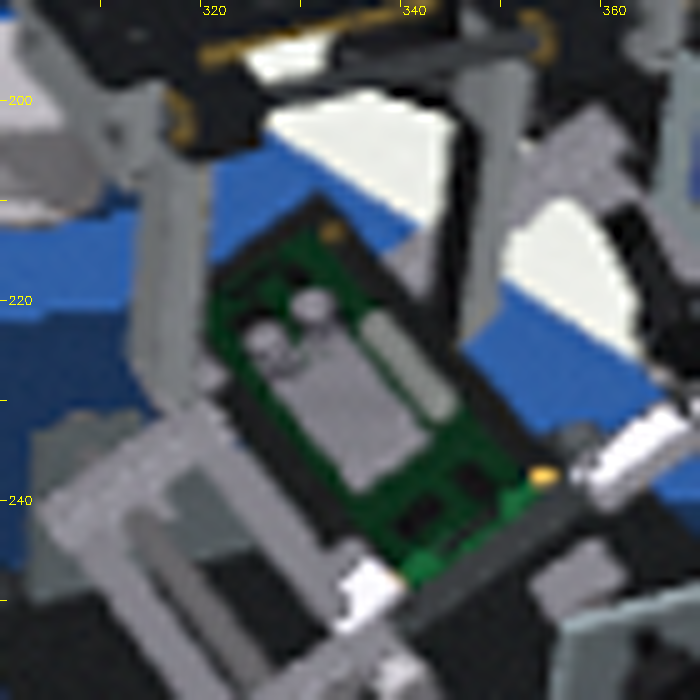

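```bash
for i in 1; do python3 -m creep '{"xyz": [[0,-0.5,0.3],[0,-0.5,0.3]], "spin": [0,0]}'; python3 tgt.py; done
```

```text
time_s: 16.45
ee_pos: [0.5492, -0.1962, 0.1527]
eef_rot: [3.14, 0.0, 1.267]
force: [5.7, -1.6, 1.8]
grip_width: 0.0798
XYZ holder 40.5 19.0 73.1 F [5.9 0.2 1.8] g 0.0798
```

```bash
python3 -m creep '{"xyz": [[0,-0.1,0.5],[0,0,0]], "spin": [0,0]}'; python3 tgt.py; python3 -m creep '{"xyz": [[0,0,0],[0,0,0],[0,0,0]], "spin": [0,0,0]}'; python3 tgt.py;python3 - <<'E'
from hit import *
im=ctrl.camera('side');cv2.imwrite("pics/s12.png",im[:,:,::-1])
crop('pics/s12.png','pics/s12c.png',300,190,370,260,10)
E
```

```text
time_s: 16.7
ee_pos: [0.5492, -0.1962, 0.1525]
eef_rot: [3.139, 0.0, 1.267]
force: [5.5, -1.5, 4.6]
grip_width: 0.0799
XYZ holder 40.5 19.0 72.9 F [5.7 0.2 4.6] g 0.0799
time_s: 17.08
ee_pos: [0.5492, -0.1962, 0.1525]
eef_rot: [3.139, 0.0, 1.267]
force: [4.7, -1.2, 5.1]
grip_width: 0.08
XYZ holder 40.5 19.0 72.9 F [4.8 0.3 5.1] g 0.08
```

View pics/s12c.png

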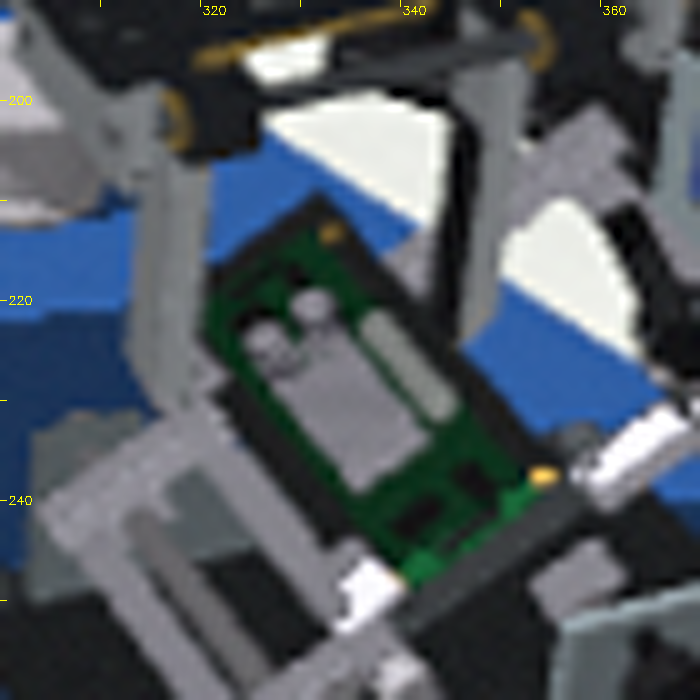

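```bash
python3 - <<'E'
from hit import *
for q in [(332.7,212.7),(353.8,237.1),(331.3,209.0)]: print(hit('side',q,12))
E
python3 ov.py pics/s12.png pics/s12o.png 35.5 4
```

```text
[91.8 64.3 12. ]
[ 91.6 -51.8  12. ]
[95.7 79.2 12. ]
```

View pics/s12o.png

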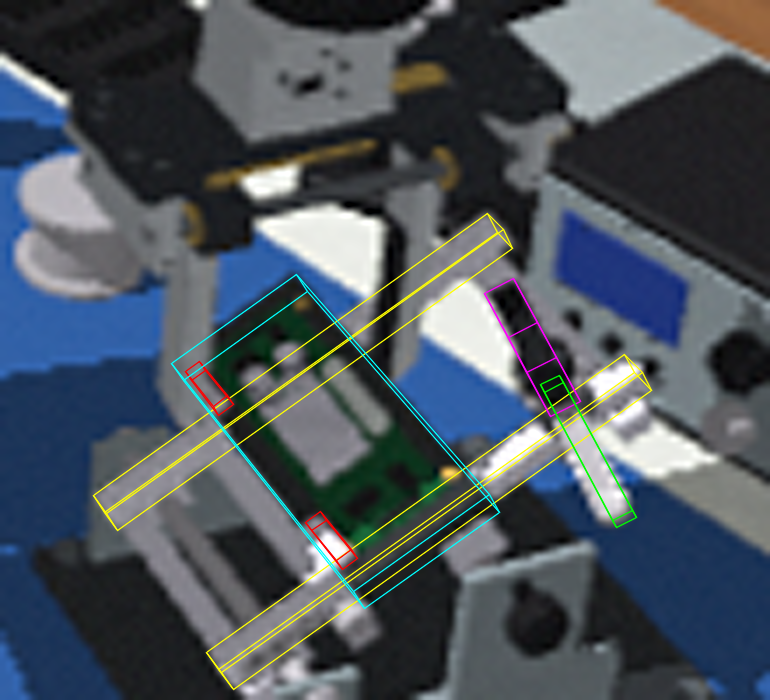

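```bash
python3 -m creep '{"xyz": [[0,-0.4,0.3],[0,0,0],[0,0,0],[0,0,0]], "spin": [0,0,0,0]}'; python3 tgt.py
```

```text
time_s: 17.62
ee_pos: [0.5491, -0.1961, 0.1525]
eef_rot: [3.138, 0.0, 1.267]
force: [7.4, -1.4, 5.0]
grip_width: 0.0798
XYZ holder 40.4 19.0 72.8 F [7.5 0.8 5. ] g 0.0798
```

```bash
python3 -m creep '{"xyz": [[0,2,-1],[0,4,-3],[0,4,-25],[0,0,-50],[0,0,-40]], "spin": [0,0,0,0,0]}'; python3 -m creep '{"xyz": [[-45,0,-15],[-45,0,-15],[-20,0,0],[0,0,0]], "spin": [0,0,0,0]}'; python3 tgt.py
python3 - <<'E'
from h import *
import pickle
m=ctrl.camera_model('wrist');im=ctrl.camera('wrist');cv2.imwrite("pics/w3.png",im[:,:,::-1]);pickle.dump(m,open('w3.pkl','wb'))
E
```

```text
time_s: 18.25
ee_pos: [0.5576, -0.1988, 0.272]
eef_rot: [-3.141, 0.0, 1.267]
force: [-0.9, -0.1, 0.0]
grip_width: 0.0802
time_s: 18.75
ee_pos: [0.5245, -0.3042, 0.2994]
eef_rot: [-3.14, -0.001, 1.265]
force: [-0.1, -0.2, -0.7]
grip_width: 0.0803
XYZ holder 49.2 -91.5 219.8 F [-0.1 -0.2 -0.7] g 0.0803
```

View pics/w3.png

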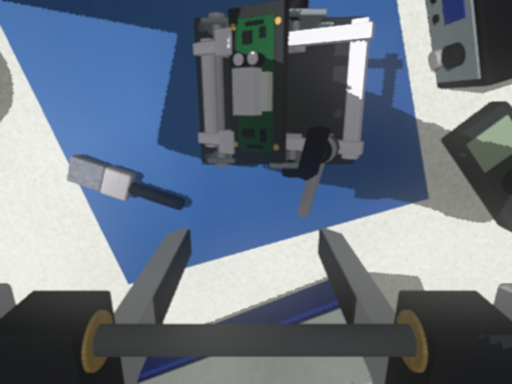

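```bash
sed -i "s#'w1':pickle#'w3':pickle.load(open('w3.pkl','rb')),'w1':pickle#" deck.py
python3 - <<'E'
from ov import *
ov('w3','pics/w3.png','pics/w3o.png',180,0,390,225,3,36.2,5,37,phi=.2)
crop('pics/w3.png','pics/w3b.png',180,0,390,225,3)
E
```

```text
(no output)
```

View pics/w3o.png

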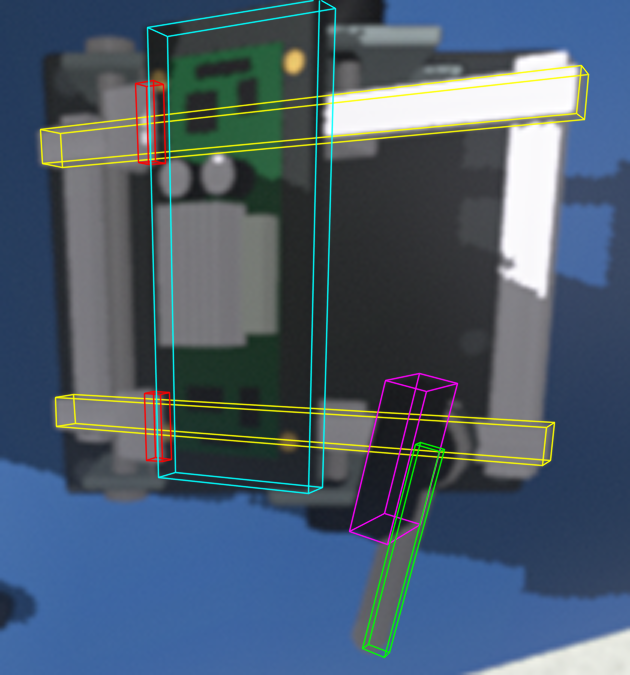

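View pics/w3b.png

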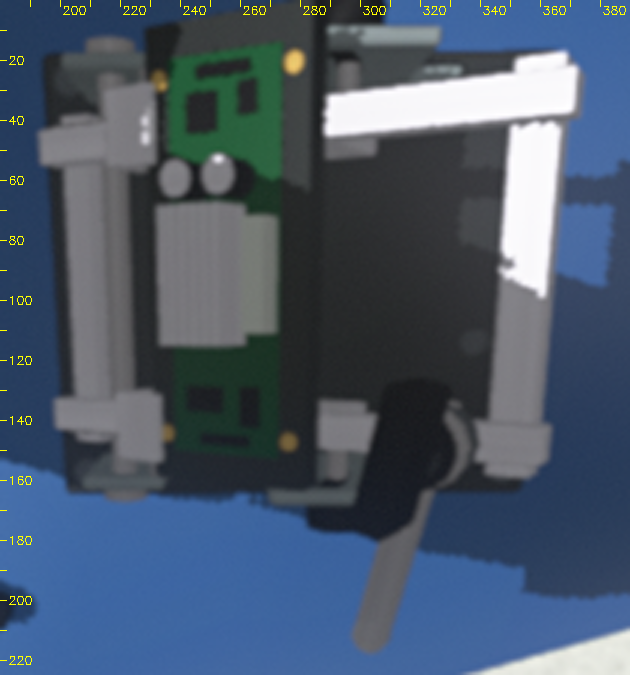

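```bash
python3 tgt.py 101 -50 .28; python3 -c "
from station import ctrl;print(ctrl.get_obs()['qpos'].round(2))"
```

```text
XYZ holder 49.3 -90.4 219.8 F [ 0.2  0.2 -0. ] g 0.0801
tool shift mm [40.5 51.7 19.4] spin needed -0.0007
[-0.58  0.39  1.24  0.    1.52 -0.28]
```

```bash
python3 -m creep '{"xyz": [[14,18,0],[14,18,0],[12.5,15.7,0],[0,0,10],[0,0,0]], "spin": [0,0,0,0.174,0]}' 48 10
python3 - <<'E'
from tgt import *
here(); o=ctrl.get_obs(); c,s=np.cos(p[3]),np.sin(p[3]); X,Y=101,-50
q=np.array([p[0]+(c*X-s*Y)/1e3,p[1]+(s*X+c*Y)/1e3,.2036]); print((R_rpy(o['eef_rot']).T@(q-o['ee_pos'])*1e3).round(1),o['eef_rot'])
im=ctrl.camera('side');cv2.imwrite("pics/s13.png",im[:,:,::-1]);crop('pics/s13.png','pics/s13c.png',300,150,410,260,7)
E
```

```text
time_s: 19.42
ee_pos: [0.5866, -0.2789, 0.2891]
eef_rot: [-3.139, -0.0, 1.095]
force: [0.4, 0.3, -0.3]
grip_width: 0.048
XYZ holder 100.9 -48.7 209.5 F [ 0.3  0.4 -0.3] g 0.048
[-1.3  0.5 85.5] [-3.13898601e+00 -1.86875369e-04  1.09541009e+00]
```

View pics/s13c.png

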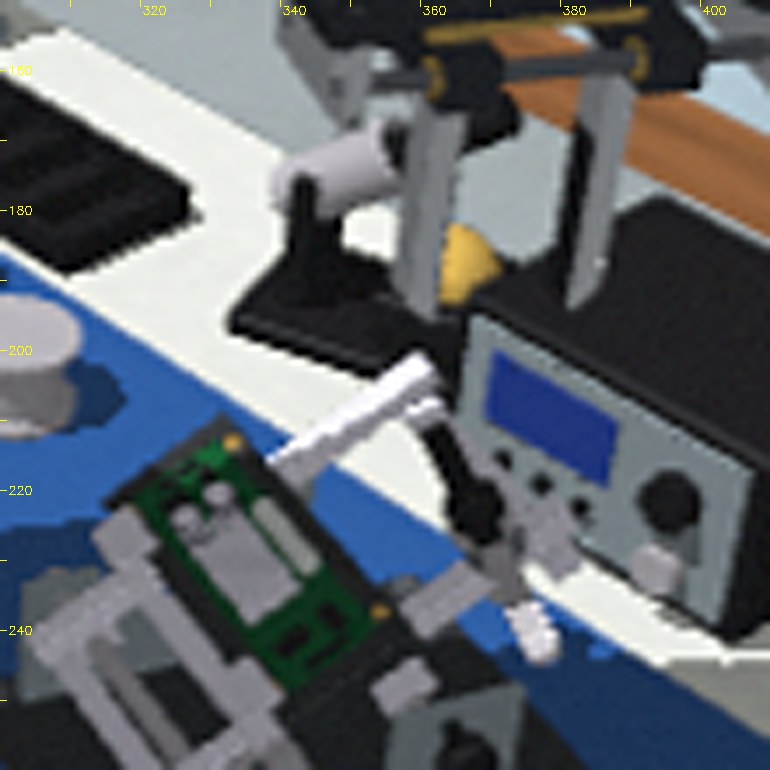

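```bash
python3 -m creep '{"xyz": [[-1.3,0.5,25],[0,0,25],[0,0,12],[0,0,6],[0,0,0]], "spin": [0,0,0,0,0]}'; python3 tgt.py; python3 -m creep '{"xyz": [[0,0,4],[0,0,5],[0,0,5],[0,0,3],[0,0,0]], "spin": [0,0,0,0,0]}'; python3 tgt.py
python3 - <<'E'
from tgt import *
im=ctrl.camera('side');cv2.imwrite("pics/s14.png",im[:,:,::-1]);crop('pics/s14.png','pics/s14c.png',300,150,410,260,7)
E
```

```text
time_s: 20.1
ee_pos: [0.5863, -0.282, 0.223]
eef_rot: [3.141, -0.0, 1.094]
force: [-0.1, 0.3, -0.1]
grip_width: 0.0482
XYZ holder 101.5 -51.8 143.4 F [-0.1  0.3 -0.1] g 0.0482
time_s: 20.72
ee_pos: [0.5861, -0.282, 0.2052]
eef_rot: [-3.141, 0.0, 1.093]
force: [0.9, 0.6, -0.3]
grip_width: 0.0481
XYZ holder 101.3 -51.8 125.6 F [ 0.7  0.8 -0.3] g 0.0481
```

View pics/s14c.png

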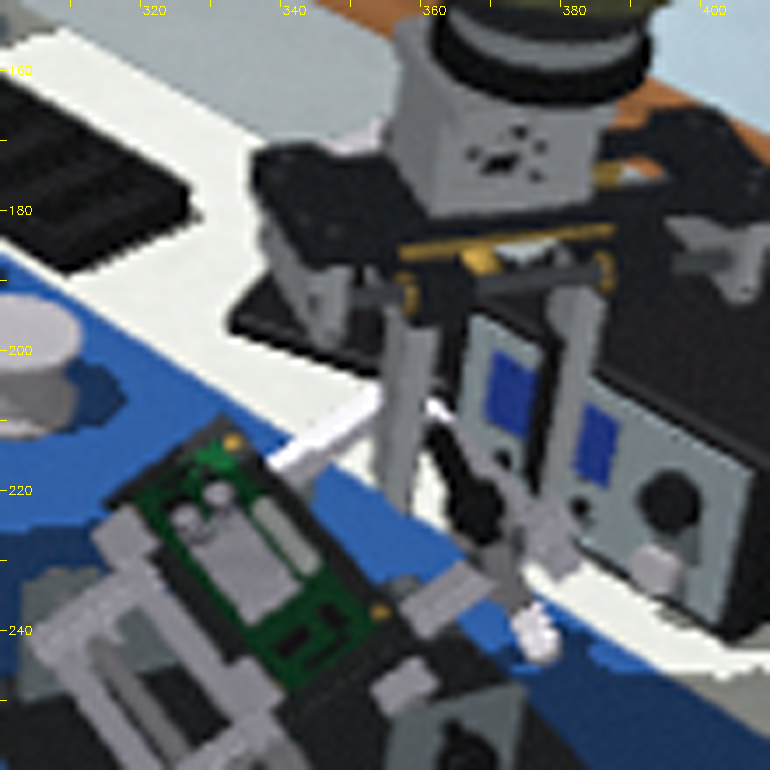

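```bash
python3 -m creep '{"xyz": [[1.5,0,1.5],[0,0,0],[0,0,0],[0,0,0]], "spin": [0,0,0,0]}' 12 12; python3 tgt.py
python3 - <<'E'
from tgt import *
im=ctrl.camera('side');cv2.imwrite("pics/s15.png",im[:,:,::-1]);crop('pics/s15.png','pics/s15c.png',300,150,410,260,7)
E
```

```text
time_s: 21.28
ee_pos: [0.585, -0.2797, 0.2038]
eef_rot: [-3.135, 0.0, 1.093]
force: [-17.8, 9.5, 6.6]
grip_width: 0.0212
XYZ holder 99.6 -50.0 124.2 F [-19.8   3.7   6.6] g 0.0212
```

View pics/s15c.png

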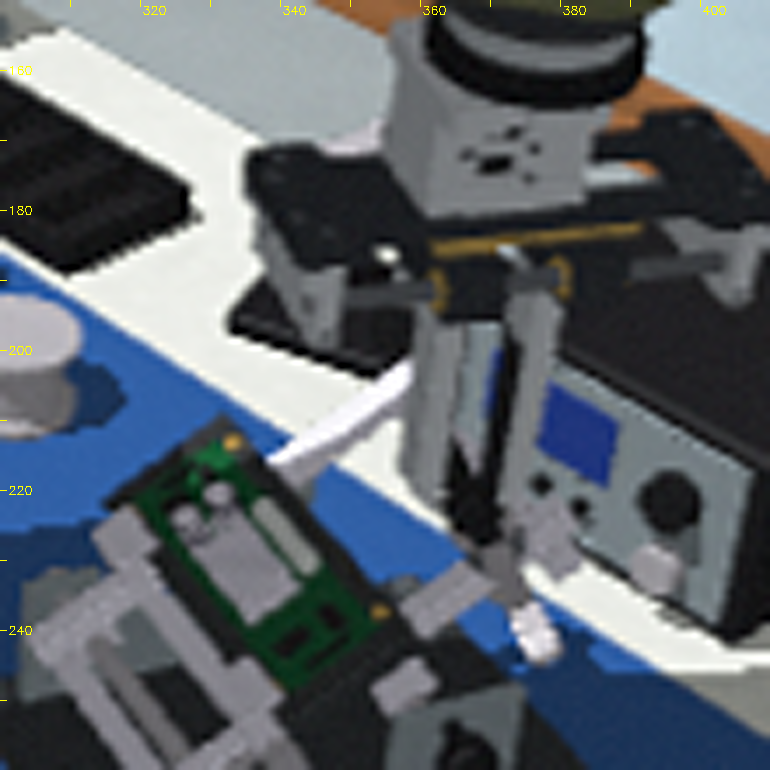

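```bash
python3 -m creep '{"xyz": [[0,-1.5,0],[0,0,0]], "spin": [0,0]}' 12 15; python3 tgt.py; python3 -m creep '{"xyz": [[0,0,0],[0,0,0],[0,0,0]], "spin": [0.15,0.15,0]}' 12 20;python3 tgt.py; python3 -c "
from station import ctrl;o=ctrl.get_obs();print(o['moment'],o['eef_rot'])"
```

```text
time_s: 21.58
ee_pos: [0.5846, -0.2795, 0.204]
eef_rot: [-3.139, 0.0, 1.093]
force: [-9.6, 5.3, 3.2]
grip_width: 0.0203
XYZ holder 99.1 -49.9 124.4 F [-10.7   2.1   3.2] g 0.0203
time_s: 21.95
ee_pos: [0.5838, -0.28, 0.2044]
eef_rot: [-3.138, 0.003, 0.79]
force: [-18.1, 3.4, 9.3]
grip_width: 0.0191
XYZ holder 98.5 -50.7 124.8 F [-18.3  -2.2   9.3] g 0.0191
[0.62598803 3.24433975 0.16746624] [-3.13781538e+00  2.58602507e-03  7.90313815e-01]
```

```bash
python3 -m creep '{"xyz": [[-0.7,-1.3,0],[0,0,0],[0,0,0]], "spin": [0.12,0.12,0.12]}' 12 25;python3 tgt.py
python3 - <<'E'
from tgt import *
o=ctrl.get_obs();print(np.array(o['moment']).round(2),o['eef_rot'])
im=ctrl.camera('side');cv2.imwrite("pics/s16.png",im[:,:,::-1]);crop('pics/s16.png','pics/s16c.png',300,150,410,260,7)
E
```

```text
time_s: 22.32
ee_pos: [0.5829, -0.2796, 0.2052]
eef_rot: [-3.14, 0.002, 0.429]
force: [-14.4, 4.5, 12.5]
grip_width: 0.0173
XYZ holder 97.6 -50.5 125.5 F [-15.1  -0.   12.5] g 0.0173
[0.93 2.68 0.21] [-3.14040610e+00  2.14640766e-03  4.28844538e-01]
```

View pics/s16c.png

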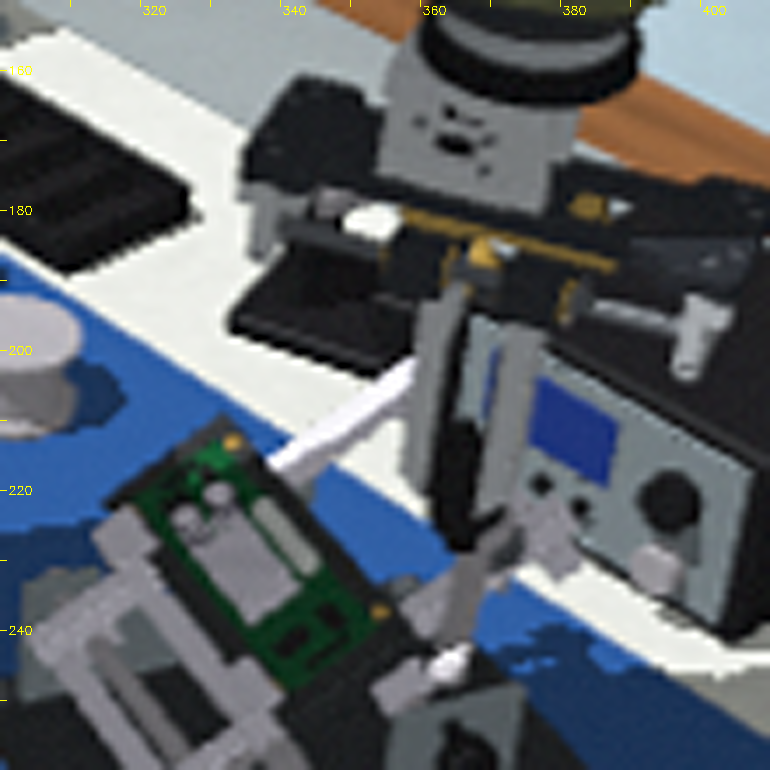

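```bash
python3 -m creep '{"xyz": [[-0.7,-0.7,-0.5],[0,0,0],[0,0,0]], "spin": [0.12,0.12,0.12]}' 12 30;python3 tgt.py;  python3 - <<'E'
from tgt import *
o=ctrl.get_obs();print(np.array(o['moment']).round(2),o['eef_rot'])
im=ctrl.camera('side');cv2.imwrite("pics/s17.png",im[:,:,::-1]);crop('pics/s17.png','pics/s17c.png',300,150,410,260,7)
E
```

```text
time_s: 22.75
ee_pos: [0.5828, -0.2793, 0.2053]
eef_rot: [3.141, 0.0, 0.069]
force: [-6.1, 2.3, 5.8]
grip_width: 0.0138
XYZ holder 97.4 -50.3 125.7 F [-6.6  0.4  5.8] g 0.0138
[ 0.13  1.05 -0.16] [3.14134592e+00 4.48323368e-04 6.85398910e-02]
```

View pics/s17c.png

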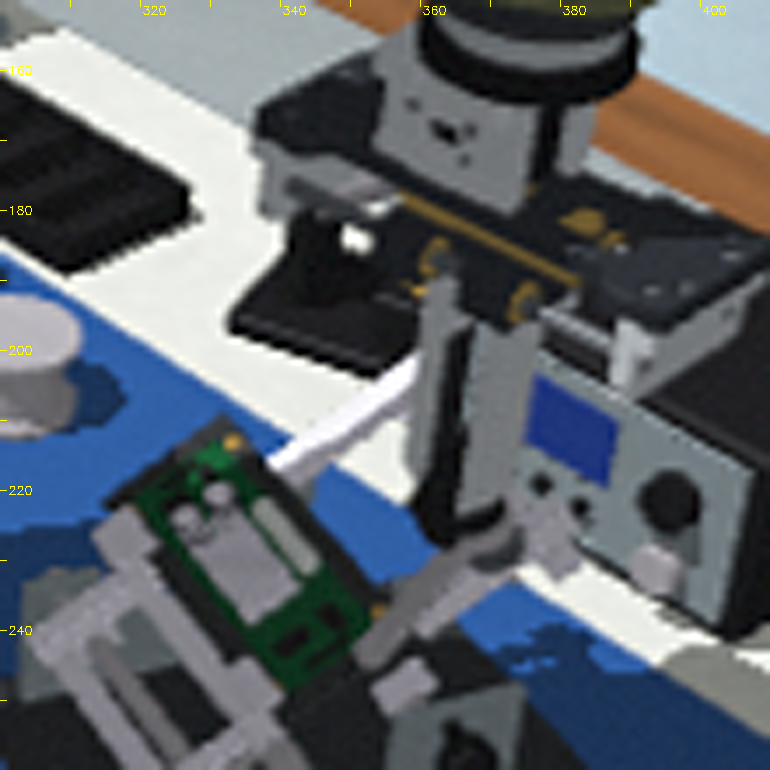

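```bash
python3 -m creep '{"xyz": [[0,0,0],[0,0,0],[0,0,0],[0,0,0]], "spin": [0.13,0.13,0.11,0]}' 12 20;python3 tgt.py;  python3 -m creep '{"xyz": [[0,0,0],[0,0,0],[0,0,0]], "spin": [0.0,0,0]}' 26;python3 tgt.py
python3 - <<'E'
from tgt import *
o=ctrl.get_obs();print(np.array(o['moment']).round(2),o['eef_rot'])
im=ctrl.camera('side');cv2.imwrite("pics/s18.png",im[:,:,::-1]);crop('pics/s18.png','pics/s18c.png',300,150,410,260,7)
E
```

```text
time_s: 23.3
ee_pos: [0.5832, -0.2793, 0.2048]
eef_rot: [3.141, -0.0, -0.297]
force: [-0.1, -1.1, 2.2]
grip_width: 0.0123
XYZ holder 97.8 -50.2 125.1 F [ 0.2 -1.1  2.2] g 0.0123
time_s: 23.68
ee_pos: [0.5832, -0.2792, 0.2044]
eef_rot: [-3.142, 0.0, -0.296]
force: [0.4, -1.2, -1.0]
grip_width: 0.0259
XYZ holder 97.7 -50.1 124.8 F [ 0.8 -1.  -1. ] g 0.0259
[ 0.11  0.08 -0.03] [-3.14155926e+00  1.26791318e-04 -2.96477443e-01]
```

View pics/s18c.png

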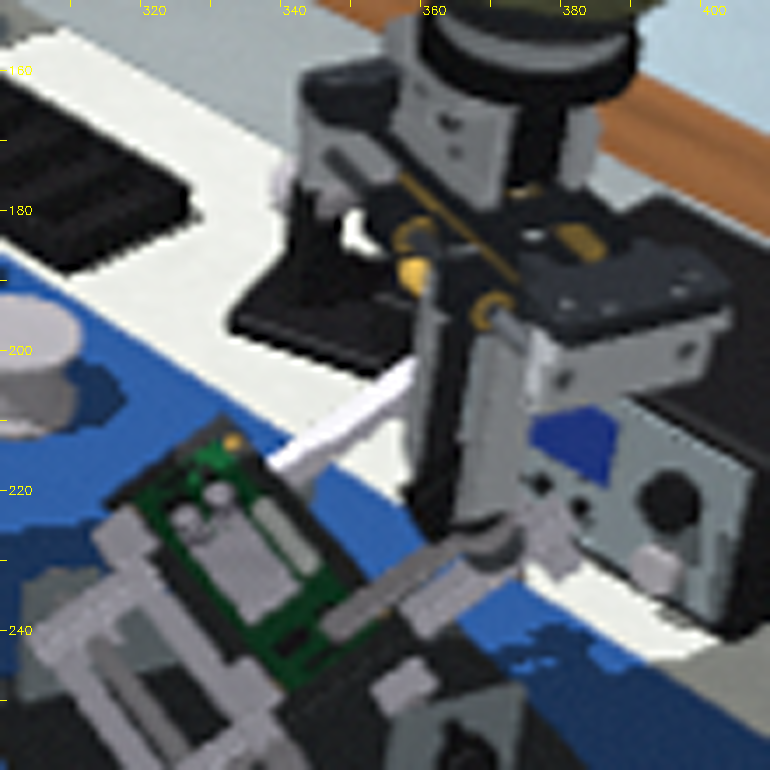

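The finger now lies down-slope over the carrier's edge. I rise clear and check.

```bash
python3 -m creep '{"xyz": [[0,0,-6],[0,0,-15],[0,0,-40],[0,0,-40],[0,0,0]], "spin": [0,0,0,0,0]}' 34;python3 tgt.py;  python3 - <<'E'
from tgt import *
im=ctrl.camera('side');cv2.imwrite("pics/s19.png",im[:,:,::-1]);crop('pics/s19.png','pics/s19c.png',300,170,400,260,8)
im=ctrl.camera('scene');cv2.imwrite("pics/c19.png",im[:,:,::-1])
from ov import ov
ov('side','pics/s19.png','pics/s19o.png',300,170,400,260,8,36.2,5,37,phi=1.5)
E
```

```text
time_s: 24.35
ee_pos: [0.5838, -0.2795, 0.3102]
eef_rot: [3.14, -0.007, -0.297]
force: [-0.7, -0.3, -0.6]
grip_width: 0.0339
XYZ holder 98.4 -50.2 230.6 F [-0.6 -0.5 -0.6] g 0.0339
```

View pics/s19c.png

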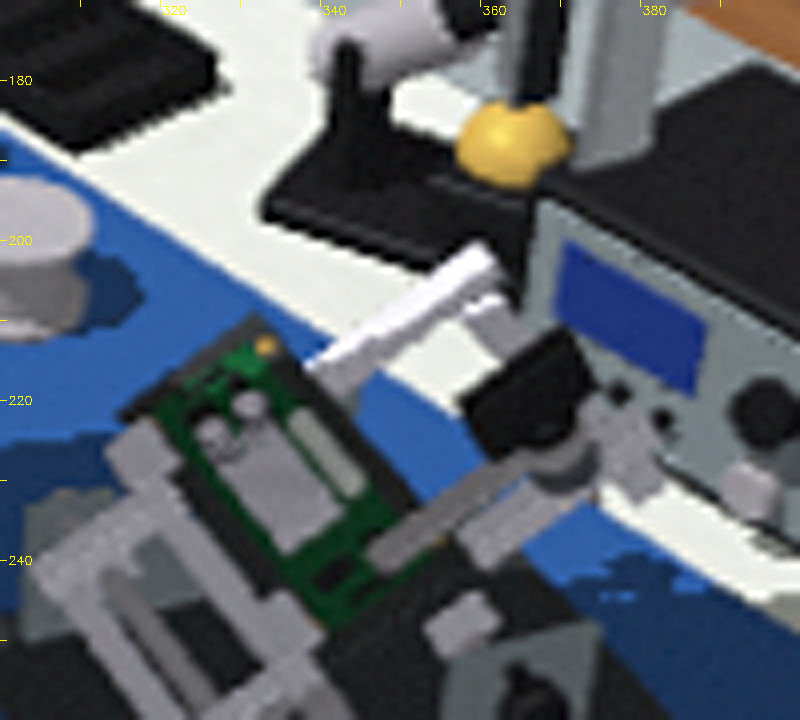

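View pics/s19o.png

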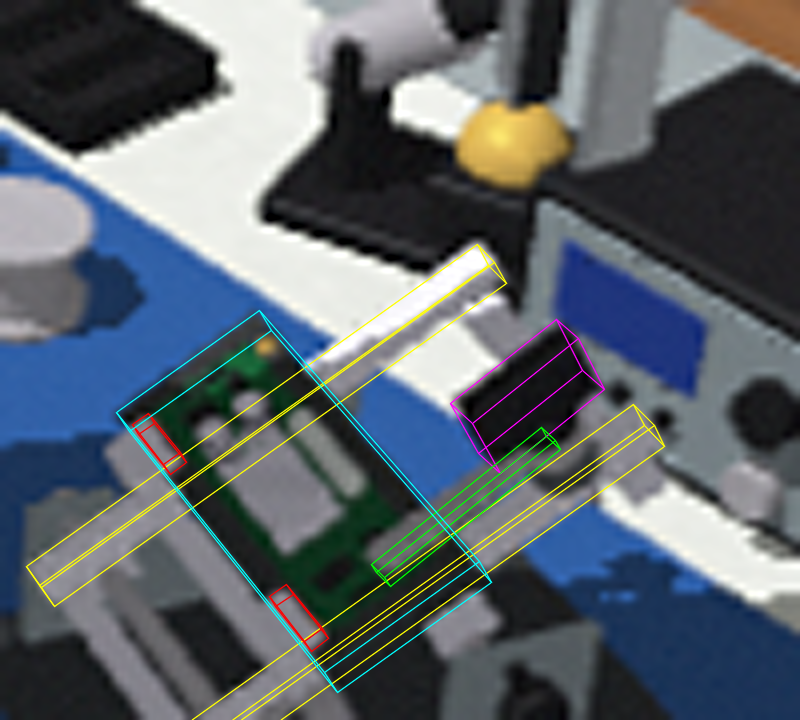

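View pics/c19.png

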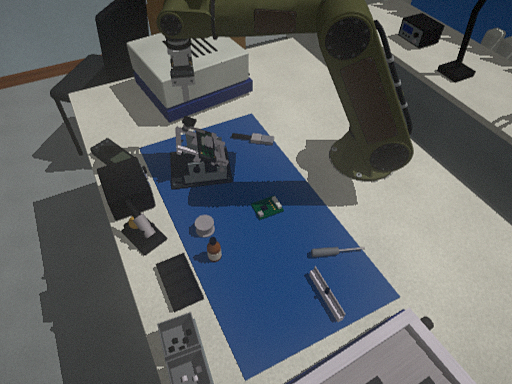

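```bash
python3 -c "
from station import ctrl
o=ctrl.get_obs();print(o['time_s'],abs(o['joint_vel']).max());print(ctrl.hand_in())"
```

```text
24.45 0.02539457552724846
the job is handed in; nothing more can be done
None
```

The carrier is on the holder, pressed home and clamped. I handed the job in at 24.5 s; `hand_in` gives no verdict, so I don't know how it was judged.

**What I did**
- The moves cannot tilt the tool, so I gripped the carrier across its 62 mm, about 15 mm off mid-length to keep the gripper clear of the knob.
- I set its upper edge on the rails and let it tip flat in a light grip. Then I slid it down, loosely held between the fingers, to the stops at about x = 36 mm.
- I pressed it home with one fingertip on its upper edge face rather than with a closed grip. The pressing force along the slope was about 6.5 to 9 N for over half a second.
- I then backed off, took the wing of the knob and turned it about 80° until it clicked over, opened the fingers and rose clear.

**Last checks**
- The carrier was flat within what the pictures can show, under both lips and square to the slope. Its centre was at about x = 67 mm and y = 4 to 6 mm in the deck frame.
- The knob matched a drawing of it at about 1.5 rad, with its finger over the carrier's upper edge.
- After release the wrist force was near zero and the gripper was well clear. The bystanders visible in the last scene picture looked unmoved.

**What I could not check directly**
- **Step 1 pressing force:** the force on the ledge, and the finger contact counting as "gripped", are only inferred from the wrist force.
- **Sideways position:** the side view gave y = 6.3 mm and the grip offset gave about 4 mm. Both are inside the 12 mm limit.

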